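# Pin the plaster moulds to the casting board

### The arm

A 7-joint arm with a two-finger parallel gripper is mounted at the origin on the work surface. World frame = base frame: x ahead of the robot, y to its left, z up, the work surface at z = 0. Lengths are in m, angles in rad, forces in N, time in s.
With the tool pointing down it reaches from about 0.425 to 0.925 m from the base axis. Payload 6.8 kg.
Tool frame: the origin (TCP) lies at the very end of the fingers, on their centre line; the grasp point (between the pads) lies 19 mm behind it; y points along the fingers, x is the direction in which the jaws open and shut, and the axes are right-handed (so a half turn about y gives the same grasp; the last joint's range is limited). The gripper opens to 85 mm and grips with 20 to 120 N. Pads are 22 mm wide; open, the fingers measure 114 mm over their backs; the gripper's body (76 mm by 85 mm) begins 54 mm behind the grasp point. The pads swing forward as they close: fully open they stand 13 mm farther back than shut.
Start: joints at [-1.299, 0.477, 0.022, 1.555, -0.011, 1.109, -0.083], TCP at [0.25, 0.627, 0.231] pointing down, gripper open.
Joint ranges: [-2.96, 2.96], [-0.34, 2.1], [-1.41, 1.46], [0.24, 2.44], [-1.37, 4.51], [0.17, 1.92], [-2.96, 2.96]. Speed limits (rad/s): [2.39, 2.39, 3.14, 3.14, 3.14, 3.14, 3.14].

### API

Orientations are given as a rotation vector (axis times angle).
In Python, from bench import arm gives the robot as it stands. The module is installed in compiled form; this text tells all that it offers.
- The arm moves only by the shell command python3 -m inch 'ROWS'. ROWS is JSON, a list of rows, each a list of 7 numbers: the finger opening in cm, from 0 to 8.54, then the shift along the world's x, y, z in cm, then the turn, a rotation vector about the world's x, y, z in degrees. In form: [[jaw, x, y, z, rx, ry, rz], ...]. A call has 1 to 5 rows; each row is the pose to reach, as a shift and turn from the pose commanded when the call began; what a row does not reach only later rows make up. A row lasts 1/12 s, in which the tool goes at most 41.7 mm and 7.16 degrees, less where a joint would pass 70% of its speed; a pose out of reach is approached as far as the arm can. A call with a gripper value outside its range is refused whole. The fingers move at their own pace and stop on an object; the grip force is fixed at half the most. Time passes only in rows, so rows that repeat a pose let the fingers close. It gives the time, the measured TCP pose, the force and the opening at its end, in the units of the state.
- arm.read_state(): the state, without advancing time (a new reading comes with each control period).
- arm.get_image(name): name is "side" or "top"; returns a dict with "img" (400x640x3 uint8, red, green, blue), "depth" (400x640 float32, m along the optical axis (not along the pixel's ray), 0 where there is no reading), "intrinsics" (3x3 intrinsics, pixels), "k1" (the pictures are not rectified: a ray, as slopes to the right and down, at radius r is drawn at 1 + k1 r^2 times it, then the intrinsics apply), "origin" and "orientation" of the camera in the world. Camera axes: x right, y down, z forward; pixel columns grow to the right and rows downward; lengths in m; the calibration is good to about 2 mm. A picture is of the moment at which its call begins.
- arm.sign_off(): hands the job in, once; it reports no verdict.
The state is a dict: "clock": time; "q": joint angles; "qd": joint speeds; "joint_efforts": joint torques, N m; "position": TCP position; "eef_rot": TCP orientation; "force": force on the tool from outside, world axes, zero at the start; "wrist_torque": the same for the moment, N m; "gripper_width": finger opening in m.
Only numpy, scipy, OpenCV 4.12 (cv2) and the standard library are available. Lean on these libraries where they do the work, as an engineer would, in place of code of your own. Each camera call takes 0.05 s, during which the arm holds its last target.

### The job

Get the casting board ready for slip casting: stand every plaster mould that is out on the bench upright in a bay of its own, foot plate flat on the board with its hole over the board's hole, and lock each one with a lock pin pushed fully home down through both. The pins are kept under the white cover of the wooden pin block: lift the cover off, stand it on the bench while you work, and once all moulds are pinned put it back squarely on the block, with the spare pins still standing in it. Leave the tool tin, the bowl and the dish where they are.

Things in the scene. Friction and masses are not known exactly. Their poses are not given: they have to be found in the camera images.
- board: fixed plywood board 300 (y) x 136 (x) x 36 mm with three bays along y, 96 mm apart. Origin: on its underside, amid its y, 71 mm behind its hole edge; x points from its hole edge to its back. Each bay: a slot 61 mm wide (y), 103 mm long (x) for a mould's foot, between low rails (6 mm upright, flaring outward to 14 mm above the board) and 6 mm front stops, and a 13 mm hole down through the board
- bay0 (a point): centre of the mouth of bay 0's hole, on the board's top, 36 mm above the bench (bay 0 at the board's -y end, 2 at +y); axes as the board's. The middle of the bay's slot is 34 mm from here along the board's +x; a mould belongs in it with its x along the board's x and its own hole over this one
- bay1 (a point): centre of the mouth of bay 1's hole, on the board's top, 36 mm above the bench (bay 0 at the board's -y end, 2 at +y); axes as the board's. The middle of the bay's slot is 34 mm from here along the board's +x; a mould belongs in it with its x along the board's x and its own hole over this one
- bay2 (a point): centre of the mouth of bay 2's hole, on the board's top, 36 mm above the bench (bay 0 at the board's -y end, 2 at +y); axes as the board's. The middle of the bay's slot is 34 mm from here along the board's +x; a mould belongs in it with its x along the board's x and its own hole over this one
- mould0: plaster mould (may be absent), 0.35 kg: white block 60 (x) x 46 (y) x 54 mm with dark straps and filling hole, on a steel foot plate 100 (x) x 58 (y) x 6 mm. Origin: middle of the foot's underside, z up. The block is centred at x = +20 mm, z = 6 to 60 mm; grip it across y. The foot sticks out bare at -x, with a 13 mm hole at x = -34 mm
- hole0 (a point): centre of the foot-plate hole of mould0, on the plate's top face (6 mm above its underside)
- mould1: plaster mould (may be absent), 0.35 kg: white block 60 (x) x 46 (y) x 54 mm with dark straps and filling hole, on a steel foot plate 100 (x) x 58 (y) x 6 mm. Origin: middle of the foot's underside, z up. The block is centred at x = +20 mm, z = 6 to 60 mm; grip it across y. The foot sticks out bare at -x, with a 13 mm hole at x = -34 mm
- hole1 (a point): centre of the foot-plate hole of mould1, on the plate's top face (6 mm above its underside)
- mould2: plaster mould (may be absent), 0.35 kg: white block 60 (x) x 46 (y) x 54 mm with dark straps and filling hole, on a steel foot plate 100 (x) x 58 (y) x 6 mm. Origin: middle of the foot's underside, z up. The block is centred at x = +20 mm, z = 6 to 60 mm; grip it across y. The foot sticks out bare at -x, with a 13 mm hole at x = -34 mm
- hole2 (a point): centre of the foot-plate hole of mould2, on the plate's top face (6 mm above its underside)
- block: fixed wooden pin block: base 144 (x) x 68 (y) x 30 mm, on it a raised part 118 x 42 mm up to z = 44 mm, with four 11 mm holes along x at x = -42, -14, 14, 42 mm, in which four lock pins stand. Origin: middle of its underside
- seat (a point): middle of the pin block at the height of the ledge (30 mm above the bench) on which the cover's rim rests; axes as the block's
- pin0: lock pin: steel shank 8 mm thick, 38 mm long, tapered tip, under a wooden handle 18 mm in diameter, 40 mm tall. Origin: the shoulder, where handle meets shank; z along the pin, handle at +z. Stands at first in the pin block, shoulder on its top (44 mm above the bench), under the cover. All four are alike
- pin1: lock pin: steel shank 8 mm thick, 38 mm long, tapered tip, under a wooden handle 18 mm in diameter, 40 mm tall. Origin: the shoulder, where handle meets shank; z along the pin, handle at +z. Stands at first in the pin block, shoulder on its top (44 mm above the bench), under the cover. All four are alike
- pin2: lock pin: steel shank 8 mm thick, 38 mm long, tapered tip, under a wooden handle 18 mm in diameter, 40 mm tall. Origin: the shoulder, where handle meets shank; z along the pin, handle at +z. Stands at first in the pin block, shoulder on its top (44 mm above the bench), under the cover. All four are alike
- pin3: lock pin: steel shank 8 mm thick, 38 mm long, tapered tip, under a wooden handle 18 mm in diameter, 40 mm tall. Origin: the shoulder, where handle meets shank; z along the pin, handle at +z. Stands at first in the pin block, shoulder on its top (44 mm above the bench), under the cover. All four are alike
- lid: loose white ceramic cover of the pin block: upside-down box, outside 132 (x) x 56 (y) x 62 mm, inside 124 x 48 x 56 mm, 0.3 kg, with an oblong knob 34 (x) x 18 (y) mm from z = 62 to 92 mm. Origin: middle of its bottom rim, z up. On the block its rim rests on the ledge round the raised part, 3 mm play each side, either way round
- tooltin: bystander: dark steel tin 72 mm across and 85 mm tall with wooden tools sticking up to about 185 mm. Origin: middle of its underside
- bowl: bystander: yellow bowl of plaster 124 mm across, 50 mm tall. Origin: middle of its underside
- dish: bystander: wooden dish 120 mm across, 24 mm tall, holding clay balls up to 45 mm. Origin: middle of its underside
Things that resemble listed ones, but are neither listed nor needed, are in the scene too. Leave any blue or purple look-alike of the mould2 alone.

How it is judged:
By the outcome, as a careful person would: the job done as asked, in the order asked, and still so for the second after the job is handed in, with the robot touching nothing.
Of mould0, mould1, mould2 only 2 to 3 are there at a start; the rules pass over those that are not, and their reading is None.
At some moment in a run one of mould0, mould1, mould2 may be knocked a few centimetres aside while the robot is not near it.
It also fails if it takes over 210 s, if anything falls off the work surface, if the arm or the gripper's body presses on something with over 40 N, if the wrist force passes 120 N, or if a joint passes its speed limit or range.

## Working session

There is one attempt and no reset: what is moved stays moved. The work goes in short steps, Python scripts to look and compute and a shell command to move; the robot and the scene stay as the last step left them, time stands still between calls to the robot, and variables do not carry over. Pictures are saved under pics/ and viewed, and the job is handed in when it is done.

```bash
mkdir -p pics; ls; cat > h.py <<'E'
import numpy as np, cv2
from bench import arm
from scipy.spatial.transform import Rotation as R
def get(name):
    d=arm.get_image(name); return d
def rot(d):
    o=np.array(d["orientation"],float)
    return R.from_rotvec(o).as_matrix() if o.size==3 else (o if o.shape==(3,3) else R.from_quat(o).as_matrix())
def rays(d,px):
    K=np.array(d["intrinsics"]);k1=float(d["k1"])
    px=np.atleast_2d(np.array(px,float))
    n=cv2.undistortPoints(px.reshape(-1,1,2),K,np.array([k1,0,0,0,0.])).reshape(-1,2)
    return np.c_[n,np.ones(len(n))]@rot(d).T
def plane(d,px,z):
    r=rays(d,px);o=np.array(d["origin"]);t=(z-o[2])/r[:,2];return o+r*t[:,None]
def cloud(d):
    h,w=d["depth"].shape;u,v=np.meshgrid(np.arange(w),np.arange(h))
    r=rays(d,np.c_[u.ravel(),v.ravel()]);P=np.array(d["origin"])+r*d["depth"].ravel()[:,None]
    return P.reshape(h,w,3)
def proj(d,P):
    P=np.atleast_2d(P);Rm=rot(d);rv=cv2.Rodrigues(Rm.T)[0];t=-Rm.T@np.array(d["origin"])
    return cv2.projectPoints(P.astype(float),rv,t,np.array(d["intrinsics"]),np.array([float(d["k1"]),0,0,0,0]))[0].reshape(-1,2)
def save(n,img): cv2.imwrite("pics/"+n,img[:,:,::-1])
E
python3 - <<'E'
from h import *
s=arm.read_state(); print({k:np.round(v,3) for k,v in s.items()})
for n in("side","top"):
    d=get(n); save(n+"0.png",d["img"]); print(n,d["origin"],d["orientation"],d["intrinsics"],d["k1"])
    np.save(n+"0.npy",d,allow_pickle=True)
E
```

```text
pics
{'clock': np.float64(0.0), 'q': array([-1.299,  0.478,  0.022,  1.556, -0.012,  1.109, -0.083]), 'qd': array([ 0.   ,  0.   , -0.   ,  0.   ,  0.   ,  0.001,  0.   ]), 'joint_efforts': array([-2.0000e-03, -5.9644e+01,  1.6070e+00, -2.8120e+01,  1.2000e-02,
        9.0000e-03,  0.0000e+00]), 'position': array([0.25 , 0.626, 0.23 ]), 'eef_rot': array([-1.366, -0.924,  0.926]), 'force': array([ 0.507, -0.26 , -0.161]), 'wrist_torque': array([-0.05 , -0.04 , -0.028]), 'gripper_width': np.float64(0.086)}
side [ 0.29114482 -0.97667683  1.34725348] [-2.44188492  0.33526899 -0.12819807] [[504.40206887   0.         319.38450587]
 [  0.         504.40206887 186.43518059]
 [  0.           0.           1.        ]] -0.12088963127457483
top [0.35205556 0.0232033  1.09253491] [-2.13310546  2.08320794 -0.21595644] [[361.41030265   0.         318.60912036]
 [  0.         361.41030265 201.79148263]
 [  0.           0.           1.        ]] 0.013750979781632882
```

View pics/side0.png

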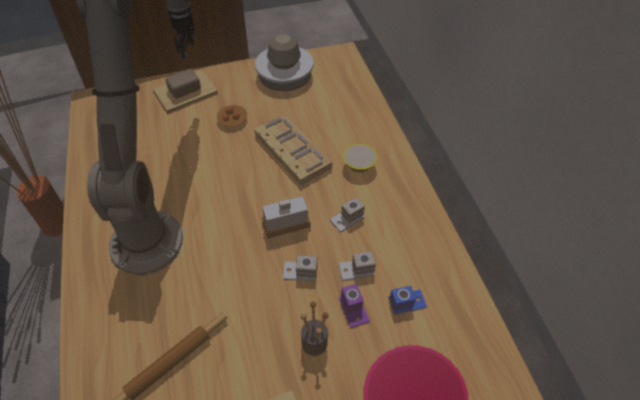

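View pics/top0.png

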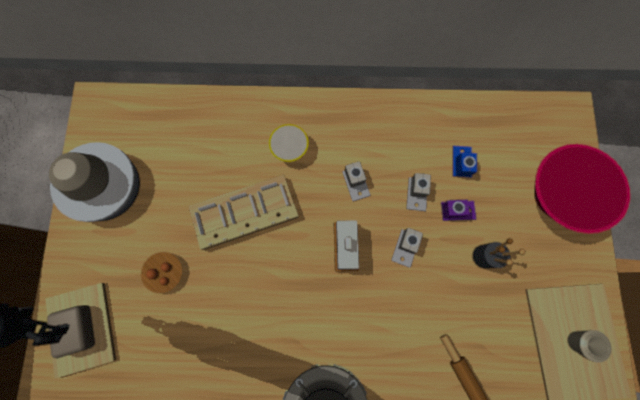

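The side view shows the board at (293,150), the covered pin block at (286,216) and white moulds at (350,214), (306,267) and (362,264). The purple (353,305) and blue (403,299) look-alikes must be left alone. Next I'll enlarge the crops.

```bash
python3 - <<'E'
from h import *
T=np.load("top0.npy",allow_pickle=True).item();S=np.load("side0.npy",allow_pickle=True).item()
def crop(d,x0,y0,x1,y1,f,n): save(n,cv2.resize(d["img"][y0:y1,x0:x1],None,fx=f,fy=f,interpolation=cv2.INTER_CUBIC))
crop(T,325,150,455,280,5,"tA.png");crop(T,180,165,310,260,6,"tB.png")
crop(S,240,180,400,300,5,"sA.png");crop(S,245,105,345,190,7,"sB.png")
for d,px in((T,[(356,178),(419,190),(408,246),(347,245),(245,213),(463,162),(458,210),(490,256),(290,144),(162,272)]),):
  C=cloud(d)
  for p in px: print(p,np.round(C[p[1],p[0]],3))
E
```

```text
(356, 178) [ 0.646 -0.077  0.063]
(419, 190) [ 0.614 -0.262  0.06 ]
(408, 246) [ 0.45  -0.226  0.057]
(347, 245) [ 0.442 -0.048  0.119]
(245, 213) [0.538 0.25  0.036]
(463, 162) [ 0.703 -0.395  0.061]
(458, 210) [ 0.557 -0.373  0.059]
(490, 256) [ 0.425 -0.443  0.085]
(290, 144) [0.752 0.123 0.051]
(162, 272) [0.361 0.48  0.026]
```

View pics/tA.png

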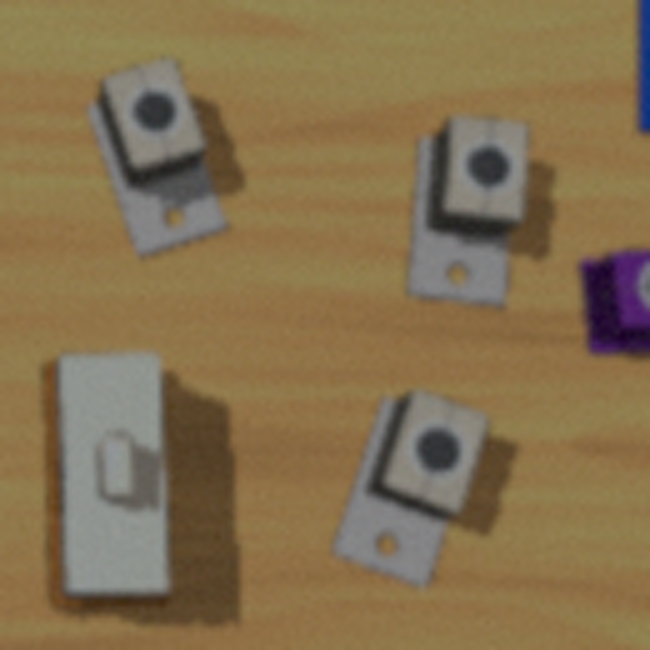

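View pics/tB.png

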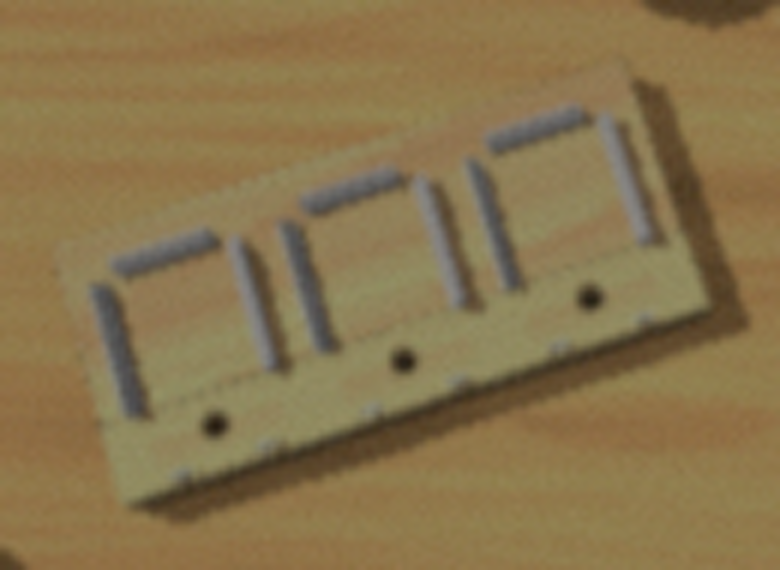

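View pics/sA.png

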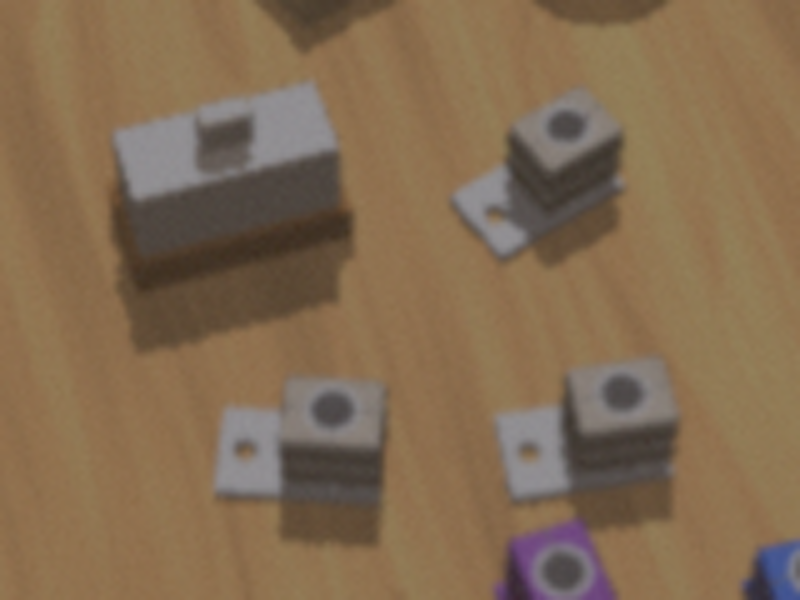

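View pics/sB.png

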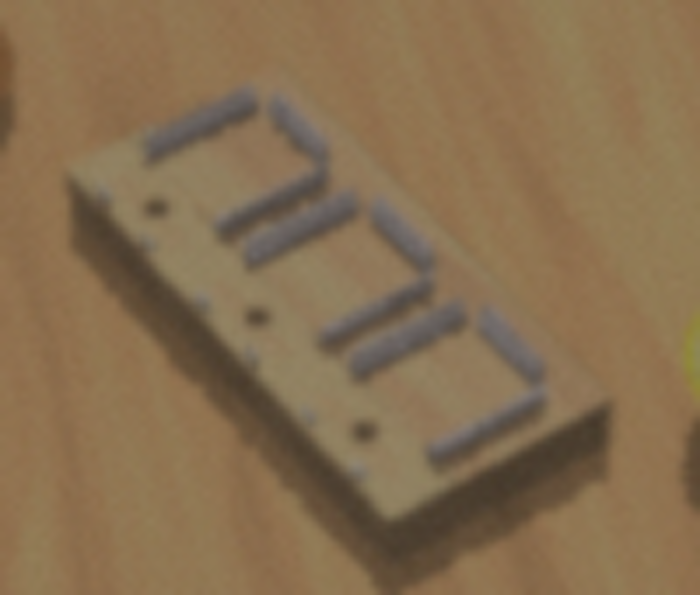

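```bash
cat >> h.py <<'E'
def tri(dT,pT,dS,pS):
    a,b=np.array(dT["origin"]),np.array(dS["origin"]);u=rays(dT,pT)[0];v=rays(dS,pS)[0]
    u/=np.linalg.norm(u);v/=np.linalg.norm(v)
    t=np.linalg.lstsq(np.c_[u,-v],b-a,rcond=None)[0];p=a+t[0]*u;q=b+t[1]*v
    return (p+q)/2,np.linalg.norm(p-q)
def blob(d,c,r,thr=None,bright=False,lo=None):
    """weighted centroid of dark blob near pixel c within radius r"""
    g=cv2.cvtColor(d["img"],cv2.COLOR_RGB2GRAY).astype(float)
    for _ in range(4):
        x,y=c;u,v=np.meshgrid(np.arange(640),np.arange(400));m=(u-x)**2+(v-y)**2<=r*r
        ring=((u-x)**2+(v-y)**2<=(r+2)**2)&~m
        bg=np.median(g[ring]) if thr is None else thr
        w=np.where(m,np.clip(bg-12-g,0,None),0)
        if w.sum()==0:return c
        c=((w*u).sum()/w.sum(),(w*v).sum()/w.sum())
    return c
E
python3 - <<'E'
from h import *
T=np.load("top0.npy",allow_pickle=True).item();S=np.load("side0.npy",allow_pickle=True).item()
print(R.from_rotvec(arm.read_state()["eef_rot"]).as_matrix().round(3))
# board holes  (bay2 left in top)
tp=[(180+590/6,165+297/6),(180+403/6,165+360/6),(180+214/6,165+424/6)]
sp=[(245+364/7,105+430/7),(245+257/7,105+316/7),(245+155/7,105+206/7)]
H=[]
for i,(a,b) in enumerate(zip(tp,sp)):
    A=blob(T,a,4);B=blob(S,b,4);P,e=tri(T,A,S,B);print("bay",i,np.round(A,2),np.round(B,2),P.round(4),round(e,4), plane(T,A,.036)[0].round(4),plane(S,B,.036)[0].round(4));H.append(plane(T,A,.036)[0])
H=np.array(H);print(np.linalg.norm(np.diff(H,axis=0),axis=1))
# mould filling holes
tf=[(325+155/5,150+111/5),(325+488/5,150+166/5),(325+438/5,150+451/5)]
sf=[(240+567/5,180+126/5),(240+622/5,180+393/5),(240+332/5,180+410/5)]
th=[(325+174/5,150+216/5),(325+458/5,150+274/5),(325+386/5,150+545/5)]
sh=[(240+495/5,180+213/5),(240+529/5,180+450/5),(240+245/5,180+449/5)]
for i in range(3):
    A=blob(T,tf[i],5.5);B=blob(S,sf[i],5);P,e=tri(T,A,S,B);print("fill",i,np.round(A,2),np.round(B,2),P.round(4),round(e,4))
    A2=th[i];B2=sh[i];Q,e=tri(T,A2,S,B2);print("hole",i,Q.round(4),round(e,4),"dist",np.linalg.norm((P-Q)[:2]).round(4),"yaw",np.degrees(np.arctan2(*(P-Q)[[1,0]])).round(1))
E
```

```text
[[ 0.371 -0.001 -0.929]
 [ 0.929 -0.002  0.371]
 [-0.002 -1.    -0.   ]]
bay 0 [277.91 214.26] [296.59 166.2 ] [0.5368 0.1518 0.0354] 0.0009 [0.5363 0.1518 0.036 ] [0.5372 0.1514 0.036 ]
bay 1 [246.86 224.79] [281.26 149.87] [0.5033 0.2421 0.0347] 0.0009 [0.5026 0.2418 0.036 ] [0.5035 0.2409 0.036 ]
bay 2 [215.42 235.41] [266.85 134.25] [0.4697 0.3319 0.0356] 0.0011 [0.4692 0.3318 0.036 ] [0.4702 0.3315 0.036 ]
[0.09611362 0.0959813 ]
fill 0 [355.54 171.84] [352.86 204.73] [ 0.6657 -0.0758  0.0598] 0.0005
hole 0 [ 0.6148 -0.0945  0.0049] 0.0023 dist 0.0542 yaw 20.1
fill 1 [422.29 182.87] [364.01 258.15] [ 0.6362 -0.2726  0.0595] 0.0003
hole 1 [ 0.5824 -0.2681  0.0062] 0.0031 dist 0.054 yaw -4.8
fill 2 [412.19 239.62] [306.02 261.55] [ 0.468  -0.2378  0.0598] 0.0004
hole 2 [ 0.4171 -0.2204  0.0048] 0.0031 dist 0.0538 yaw -18.9
```

```bash
python3 - <<'E'
from h import *
T=np.load("top0.npy",allow_pickle=True).item();S=np.load("side0.npy",allow_pickle=True).item()
tc=[(60,355),(158,352),(168,592),(67,596)];sc=[(138,197),(115,130),(312,83),(340,152)]
# match: top img far(up)= +x ; left=+y ; side img: far = +y?
a=np.array([(325+x/5,150+y/5) for x,y in tc]);b=np.array([(240+x/5,180+y/5) for x,y in sc])
PT=plane(T,a,.092);PS=plane(S,b,.092);print(PT.round(4));print(PS.round(4))
print(PT.mean(0),PS.mean(0))
# triangulate: match by nearest
for i in range(4):
    j=np.argmin(np.linalg.norm(PS-PT[i],axis=1));print(i,j,tri(T,a[i],S,b[j]))
for n,d in(("T",T),("S",S)):
    C=cloud(d);m=(C[...,2]>.114)&(C[...,2]<.13)&(C[...,0]>.38)&(C[...,0]<.5)&(abs(C[...,1]+.05)<.06)
    print(n,m.sum(),C[m].mean(0),C[m].min(0),C[m].max(0))
    m=(C[...,2]>.084)&(C[...,2]<.1)&(C[...,0]>.3)&(C[...,0]<.54)&(abs(C[...,1]+.05)<.08)
    r=cv2.minAreaRect(C[m][:,:2].astype(np.float32)*1000);print(r,C[m][:,2].mean())
E
```

```text
[[ 0.5112 -0.0213  0.092 ]
 [ 0.5142 -0.0761  0.092 ]
 [ 0.3823 -0.0818  0.092 ]
 [ 0.3788 -0.0269  0.092 ]]
[[ 0.3889 -0.0822  0.092 ]
 [ 0.3858 -0.0285  0.092 ]
 [ 0.5132 -0.0253  0.092 ]
 [ 0.5163 -0.0821  0.092 ]]
[ 0.44663635 -0.05150818  0.092     ] [ 0.45102842 -0.0545638   0.092     ]
0 2 (array([ 0.51307029, -0.02155848,  0.0868829 ]), np.float64(0.0019955419127641273))
1 3 (array([ 0.51653123, -0.07688314,  0.08447722]), np.float64(0.0021200779623605703))
2 0 (array([ 0.38558125, -0.08199447,  0.09181556]), np.float64(0.006622880927798176))
3 1 (array([ 0.38237618, -0.02716473,  0.09035807]), np.float64(0.007089504510681399))
T 83 [ 0.44879863 -0.0501297   0.12169193] [ 0.4339834  -0.05850308  0.11532037] [ 0.46426227 -0.04213277  0.12618076]
((450.2348327636719, -50.42876052856445), (131.2112579345703, 55.89765548706055), 2.516144037246704) 0.09229752823460753
S 58 [ 0.448709   -0.05434655  0.12090931] [ 0.43268282 -0.06626478  0.11415023] [ 0.46555489 -0.0419691   0.12639954]
((449.2536926269531, -53.70541000366211), (132.49639892578125, 62.7920036315918), 2.1536412239074707) 0.09154328064349024
```

```bash
python3 -m inch '[[8.5,12,-16,3,0,0,24.1],[8.5,12,-16,3,0,0,24.1],[8.5,12,-16,3,0,0,24.1],[8.5,12,-16,3,0,0,24.1],[8.5,12,-16,3,0,0,24.1]]'
python3 - <<'E'
from h import *
s=arm.read_state();print(s["clock"],s["position"],R.from_rotvec(s["eef_rot"]).as_matrix().round(3))
E
```

```text
clock: 0.52
position: [0.372, 0.464, 0.2613]
eef_rot: [-1.19, -1.24, 1.241]
force: [0.0, 0.3, 1.5]
gripper_width: 0.0847
0.5167 [0.37202122 0.46396423 0.26132422] [[-0.042  0.    -0.999]
 [ 0.999 -0.001 -0.042]
 [-0.001 -1.    -0.   ]]
```

```bash
python3 -m inch '[[6,5,-20,0,0,0,0],[6,5,-20,0,0,0,0],[6,5,-20,0,0,0,0],[6,5,-20,0,0,0,0],[6,5,-20,0,0,0,0]]'
python3 -m inch '[[6,3,-20,0,0,0,0],[6,3,-20,0,0,0,0],[6,3,-20,0,0,0,0],[6,3,-20,0,0,0,0],[6,3,-20,0,0,0,0]]'
python3 -m inch '[[6,0,-11.5,0,0,0,0],[6,0,-11.5,0,0,0,0],[6,0,-11.5,0,0,0,0],[6,0,-11.5,0,0,0,0],[6,0,-11.5,0,0,0,0]]'
```

```text
clock: 0.93
position: [0.4202, 0.2643, 0.261]
eef_rot: [-1.19, -1.238, 1.239]
force: [0.4, -0.1, 0.1]
gripper_width: 0.06
clock: 1.35
position: [0.4499, 0.0638, 0.2612]
eef_rot: [-1.19, -1.238, 1.238]
force: [0.4, 0.2, 0.6]
gripper_width: 0.0598
clock: 1.77
position: [0.4498, -0.0499, 0.2612]
eef_rot: [-1.192, -1.236, 1.236]
force: [0.4, 0.4, 0.9]
gripper_width: 0.06
```

```bash
python3 -m inch '[[6,0,-0.1,-4,0,0,0],[6,0,-0.1,-8,0,0,0],[6,0,-0.1,-12,0,0,0],[6,0,-0.1,-15,0,0,0],[6,0,-0.1,-16.3,0,0,0]]'
python3 -m inch '[[1,0,0,0,0,0,0],[1,0,0,0,0,0,0],[1,0,0,0,0,0,0],[1,0,0,0,0,0,0],[1,0,0,0,0,0,0]]'
python3 -m inch '[[1,0,0,0,0,0,0],[1,0,0,0,0,0,0],[1,0,0,1,0,0,0],[1,0,0,2,0,0,0],[1,0,0,3,0,0,0]]'
```

```text
clock: 2.18
position: [0.4475, -0.0473, 0.0945]
eef_rot: [-1.184, -1.237, 1.244]
force: [-1.0, -0.3, 0.8]
gripper_width: 0.0599
clock: 2.6
position: [0.451, -0.0487, 0.0993]
eef_rot: [-1.191, -1.241, 1.238]
force: [0.0, -0.9, -0.3]
gripper_width: 0.017
clock: 3.02
position: [0.45, -0.0492, 0.1293]
eef_rot: [-1.19, -1.239, 1.239]
force: [0.9, 0.5, -1.9]
gripper_width: 0.0168
```

```bash
python3 -m inch '[[1,0,0,4,0,0,0],[1,0,0,8,0,0,0],[1,0,0,10,0,0,0],[1,0,0,10,0,0,0],[1,0,0,10,0,0,0]]'
python3 - <<'E'
from h import *
T=get("top");S=get("side")
save("l1.png",np.hstack([cv2.resize(T["img"][130:300,300:460],None,fx=2.4,fy=2.4),cv2.resize(S["img"][100:270,220:380],None,fx=2.4,fy=2.4)]))
E
```

```text
clock: 3.43
position: [0.4508, -0.049, 0.2297]
eef_rot: [-1.191, -1.242, 1.237]
force: [-0.7, 0.5, -3.3]
gripper_width: 0.0167
```

View pics/l1.png

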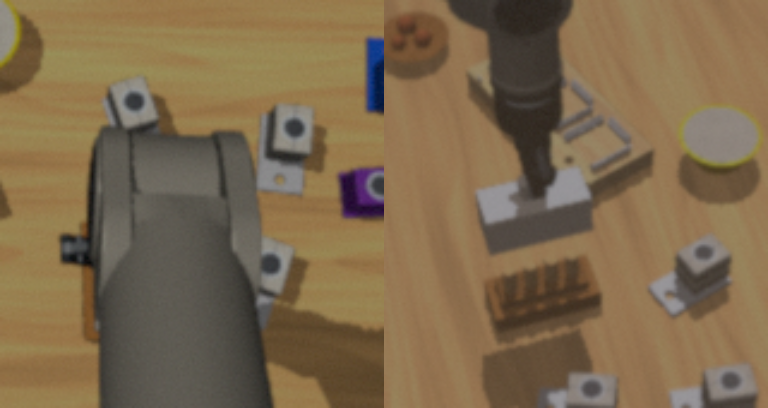

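The left crop (top) is mostly blocked by the arm. In the right crop (side), the cover hangs level at (535,205) and four pins stand in the block at (500-575,285). Next I'll carry the cover to clear bench at about (0.80, -0.16).

```bash
python3 -m inch '[[1,4,-1,0,0,0,0],[1,8,-3,0,0,0,0],[1,12,-4.5,0,0,0,0],[1,16,-6,0,0,0,0],[1,19,-7,0,0,0,0]]'
python3 -m inch '[[1,4,-1,0,0,0,0],[1,8,-2,0,0,0,0],[1,12,-3,0,0,0,0],[1,15,-4,0,0,0,0],[1,16,-4,0,0,0,0]]'
python3 -m inch '[[1,0,0,-3,0,0,0],[1,0,0,-6,0,0,0],[1,0,0,-9,0,0,0],[1,0,0,-12,0,0,0],[1,0,0,-14,0,0,0]]'
```

```text
clock: 3.95
position: [0.6411, -0.1202, 0.2255]
eef_rot: [-1.187, -1.236, 1.241]
force: [-0.2, -0.5, -1.9]
gripper_width: 0.0168
clock: 4.37
position: [0.802, -0.1611, 0.2229]
eef_rot: [-1.188, -1.234, 1.241]
force: [-0.4, 0.0, -2.7]
gripper_width: 0.017
clock: 4.78
position: [0.7967, -0.1584, 0.0808]
eef_rot: [-1.182, -1.233, 1.242]
force: [-0.0, -0.2, -3.0]
gripper_width: 0.0169
```

```bash
python3 -m inch '[[1,0,0,0,0,0,0],[1,0,0,0,0,0,0]]'
```

```text
clock: 4.95
position: [0.7981, -0.1587, 0.0844]
eef_rot: [-1.184, -1.235, 1.241]
force: [0.1, -0.4, -1.7]
gripper_width: 0.0168
```

```bash
python3 -m inch '[[1,0,0,-0.6,0,0,0],[1,0,0,-1.0,0,0,0],[1,0,0,-1.3,0,0,0],[1,0,0,-1.3,0,0,0],[1,0,0,-1.3,0,0,0]]'; python3 -m inch '[[1,0,0,-0.1,0,0,0],[1,0,0,-0.2,0,0,0],[1,0,0,-0.2,0,0,0],[1,0,0,-0.2,0,0,0]]'
```

```text
clock: 5.37
position: [0.8004, -0.1591, 0.0759]
eef_rot: [-1.19, -1.24, 1.239]
force: [-0.1, -0.4, -2.6]
gripper_width: 0.0164
clock: 5.7
position: [0.8002, -0.1591, 0.0734]
eef_rot: [-1.19, -1.239, 1.239]
force: [0.5, -0.4, -2.5]
gripper_width: 0.0166
```

```bash
python3 -m inch '[[1,0,0,-0.2,0,0,0],[1,0,0,-0.3,0,0,0],[1,0,0,-0.3,0,0,0],[1,0,0,-0.3,0,0,0]]';python3 -m inch '[[1,0,0,-0.2,0,0,0],[1,0,0,-0.2,0,0,0],[1,0,0,-0.2,0,0,0]]'
```

```text
clock: 6.03
position: [0.8001, -0.159, 0.0701]
eef_rot: [-1.189, -1.239, 1.239]
force: [-0.1, -0.3, -2.7]
gripper_width: 0.0166
clock: 6.28
position: [0.8005, -0.1594, 0.0695]
eef_rot: [-1.19, -1.24, 1.239]
force: [-2.9, 0.9, 4.5]
gripper_width: 0.0168
```

Contact with the bench, so I'll release, go up, and move back over mould 0 side to take it first. I'll look once the arm is clear.

```bash
python3 -m inch '[[5,0,0,0,0,0,0],[5,0,0,0,0,0,0],[5,0,0,0,0,0,0],[5,0,0,2,0,0,0],[5,0,0,5,0,0,0]]';python3 -m inch '[[6,0,0,4,0,0,0],[6,0,0,8,0,0,0],[6,0,0,12,0,0,0],[6,-4,4,13,0,0,0],[6,-8,8,13,0,0,0]]'
python3 -m inch '[[7.5,-4,4,0,0,0,7],[7.5,-7,7,0,0,0,14],[7.5,-10,10,0,0,0,18],[7.5,-13,13,0,0,0,18],[7.5,-16,16,0,0,0,18]]'
python3 -m inch '[[7.5,-4,4,0,0,0,0],[7.5,-8,8,0,0,0,0],[7.5,-8,12,0,0,0,0],[7.5,-8,15,0,0,0,0],[7.5,-8,15,0,0,0,0]]'
cat > look.py <<'E'
import sys
from h import *
T=get("top");S=get("side");n=sys.argv[1]
np.save("T.npy",T,allow_pickle=True);np.save("S.npy",S,allow_pickle=True)
save(n+"t.png",cv2.resize(T["img"][60:300,180:500],None,fx=2.5,fy=2.5,interpolation=cv2.INTER_CUBIC))
save(n+"s.png",cv2.resize(S["img"][100:340,180:500],None,fx=2.5,fy=2.5,interpolation=cv2.INTER_CUBIC))
E
python3 look.py a
```

```text
clock: 6.7
position: [0.7978, -0.1582, 0.1143]
eef_rot: [-1.183, -1.235, 1.241]
force: [0.2, -0.2, -0.1]
gripper_width: 0.0501
clock: 7.12
position: [0.7441, -0.1035, 0.2518]
eef_rot: [-1.2, -1.242, 1.235]
force: [0.7, 0.5, -0.6]
gripper_width: 0.0599
clock: 7.53
position: [0.593, 0.0479, 0.2473]
eef_rot: [-1.02, -1.467, 1.465]
force: [-0.1, 0.1, -0.2]
gripper_width: 0.0747
clock: 7.95
position: [0.5121, 0.2047, 0.2476]
eef_rot: [-1.012, -1.475, 1.468]
force: [0.2, 1.3, 0.0]
gripper_width: 0.0747
```

View pics/at.png

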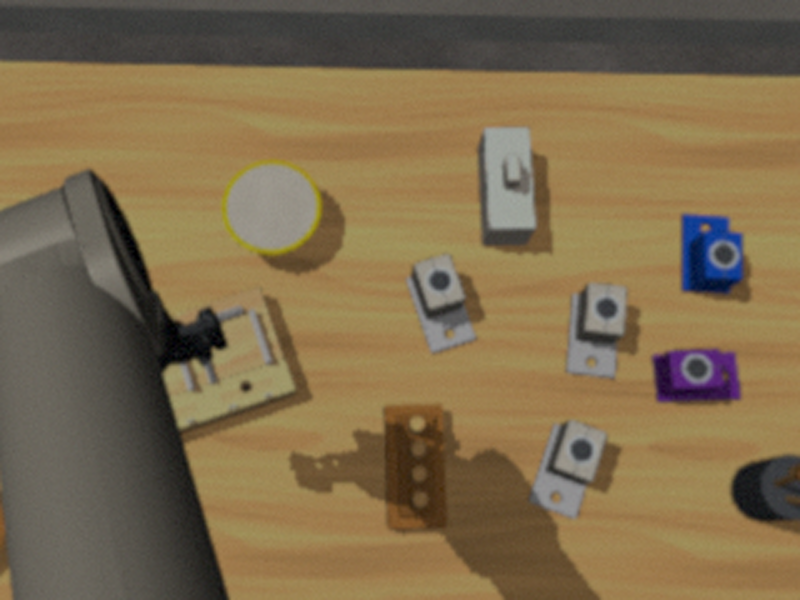

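View pics/as.png

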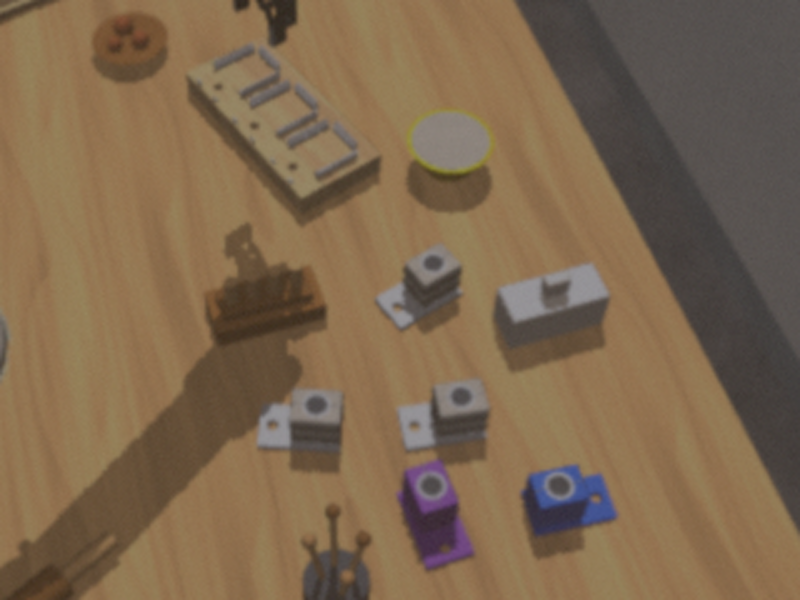

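Both views show the cover standing on the bench (top 508,185; side 555,300). The candidates are three white blocks with straps at top (440,282), (603,310), (580,450), a blue one at (720,255) and a purple one at (697,370). The white ones are mould0-2, as the earlier enlarged crop tA also shows. Next I'll measure them again, and the pins.

```bash
cat > meas.py <<'E'
from h import *
T=np.load("T.npy",allow_pickle=True).item();S=np.load("S.npy",allow_pickle=True).item()
s=arm.read_state();p=np.array(s["position"]);x=R.from_rotvec(s["eef_rot"]).as_matrix()[:,0]
print("tcp",p.round(4),"jawnormal yaw",round(np.degrees(np.arctan2(-x[0],x[1])),2))
def toT(x,y): return (180+x/2.5,60+y/2.5)
def toS(x,y): return (180+x/2.5,100+y/2.5)
def mould(n,ft,fs,ht,hs):
    A=blob(T,toT(*ft),5.5);B=blob(S,toS(*fs),5);P,e=tri(T,A,S,B)
    Q,e2=tri(T,toT(*ht),S,toS(*hs))
    print(n,"fill",P.round(4),round(e,4),"hole",Q.round(4),round(e2,4),"d",np.linalg.norm((P-Q)[:2]).round(4),"yaw",np.degrees(np.arctan2(*(P-Q)[[1,0]])).round(1))
E
python3 - <<'E'
from meas import *
mould(0,(440,282),(433,262),(449,334),(399,306))
mould(1,(606,308),(461,397),(591,363),(414,425))
mould(2,(581,450),(316,404),(557,497),(272,424))
for t,z in(((417,424),0.084),((419,450),.084),((420,474),.084),((420,499),.084)): print(plane(T,[toT(*t)],z).round(4))
save("pb.png",np.hstack([cv2.resize(T["img"][215:275,325:365],None,fx=8,fy=8,interpolation=cv2.INTER_CUBIC),cv2.resize(S["img"][195:255,255:315],None,fx=8,fy=8,interpolation=cv2.INTER_CUBIC)]))
E
```

```text
tcp [0.5136 0.2006 0.2473] jawnormal yaw 20.72
0 fill [ 0.6657 -0.0758  0.0598] 0.0005 hole [ 0.6154 -0.094   0.0042] 0.0056 d 0.0534 yaw 19.9
1 fill [ 0.6362 -0.2726  0.0595] 0.0003 hole [ 0.5816 -0.2677  0.0056] 0.0038 d 0.0548 yaw -5.2
2 fill [ 0.468  -0.2378  0.0598] 0.0005 hole [ 0.417  -0.2214  0.0081] 0.0019 d 0.0536 yaw -17.8
[[ 0.4888 -0.0495  0.084 ]]
[[ 0.4597 -0.0519  0.084 ]]
[[ 0.4331 -0.0532  0.084 ]]
[[ 0.4057 -0.0534  0.084 ]]
```

View pics/pb.png

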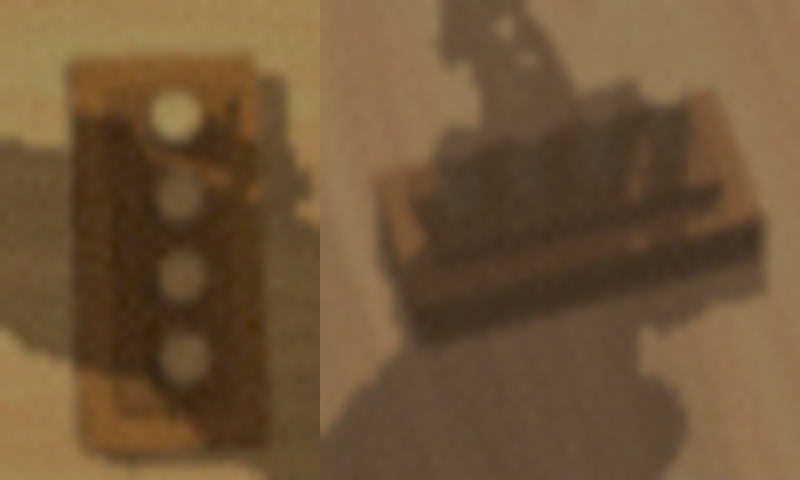

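```bash
python3 -m inch '[[7.5,2,-3.6,0,0,0,-0.7],[7.5,4,-7.2,0,0,0,-0.7],[7.5,6,-11,0,0,0,-0.7],[7.5,8,-14.5,0,0,0,-0.7],[7.5,10,-18,0,0,0,-0.7]]'
python3 -m inch '[[7.5,2,-3.6,0,0,0,0],[7.5,4,-7.2,0,0,0,0],[7.5,5,-9.4,0,0,0,0],[7.5,5,-9.4,-3,0,0,0],[7.5,5,-9.4,-6,0,0,0]]'
python3 -m inch '[[7.5,0,0,-1,0,0,0],[7.5,0,0,-1,0,0,0],[7.5,0,0,-1,0,0,0]]'
```

```text
clock: 8.47
position: [0.6153, 0.0123, 0.2474]
eef_rot: [-1.03, -1.455, 1.456]
force: [-0.0, 0.7, -0.1]
gripper_width: 0.0751
clock: 8.88
position: [0.6661, -0.0833, 0.1883]
eef_rot: [-1.037, -1.454, 1.453]
force: [-0.6, 0.8, -1.7]
gripper_width: 0.0751
clock: 9.13
position: [0.6644, -0.078, 0.1775]
eef_rot: [-1.027, -1.456, 1.457]
force: [0.0, -1.4, 0.0]
gripper_width: 0.075
```

```bash
python3 -m inch '[[7.5,0.1,0.2,-4,0,0,0],[7.5,0.1,0.2,-8,0,0,0],[7.5,0.1,0.2,-12,0,0,0],[7.5,0.1,0.2,-14.5,0,0,0],[7.5,0.1,0.2,-15.5,0,0,0]]'
python3 -m inch '[[7.5,0,0,0,0,0,0],[3,0,0,0,0,0,0],[3,0,0,0,0,0,0],[3,0,0,0,0,0,0],[3,0,0,0,0,0,0]]'
python3 -m inch '[[3,0,0,0,0,0,0],[3,0,0,0,0,0,0],[3,0,0,0.5,0,0,0],[3,0,0,1.5,0,0,0],[3,0,0,2,0,0,0]]'
```

```text
clock: 9.55
position: [0.6644, -0.0748, 0.0201]
eef_rot: [-1.024, -1.456, 1.458]
force: [-0.2, 0.0, -0.5]
gripper_width: 0.0751
clock: 9.97
position: [0.6679, -0.0756, 0.0254]
eef_rot: [-1.032, -1.461, 1.455]
force: [-1.0, 1.3, 8.4]
gripper_width: 0.0451
clock: 10.38
position: [0.6659, -0.0754, 0.0439]
eef_rot: [-1.028, -1.458, 1.457]
force: [0.7, 0.1, -2.2]
gripper_width: 0.0451
```

```bash
python3 -m inch '[[3,0,0,4,0,0,0],[3,0,0,8,0,0,0],[3,0,0,12,0,0,0],[3,-1,3.5,12,0,0,0],[3,-2,7,12,0,0,0]]'
python3 -m inch '[[3,-1.3,3.8,0,0,0,0.4],[3,-2.6,7.6,0,0,0,0.4],[3,-3.9,11.4,0,0,0,0.4],[3,-5.2,15.2,0,0,0,0.4],[3,-6.4,18.8,0,0,0,0.4]]'
python3 -m inch '[[3,-1.3,3.8,0,0,0,0],[3,-2.6,7.6,0,0,0,0],[3,-3.9,11.4,0,0,0,0],[3,-5.2,15.2,0,0,0,0],[3,-6.2,16.8,0,0,0,0]]'
python3 -m inch '[[3,0,0,-1,0,0,0],[3,0,0,-2,0,0,0],[3,0,0,-2,0,0,0]]'; python3 -c "
from meas import *"
```

```text
clock: 10.8
position: [0.6477, -0.0084, 0.1667]
eef_rot: [-1.039, -1.458, 1.451]
force: [-0.1, 1.4, -4.8]
gripper_width: 0.0456
clock: 11.22
position: [0.5803, 0.1847, 0.1629]
eef_rot: [-1.023, -1.463, 1.462]
force: [0.3, -0.3, -4.0]
gripper_width: 0.0456
clock: 11.63
position: [0.5165, 0.3578, 0.1628]
eef_rot: [-1.016, -1.469, 1.463]
force: [-0.5, 1.3, -3.0]
gripper_width: 0.0452
clock: 11.88
position: [0.5186, 0.3485, 0.1401]
eef_rot: [-1.023, -1.458, 1.465]
force: [1.1, -1.3, -3.2]
gripper_width: 0.045
tcp [0.5186 0.3485 0.1401] jawnormal yaw 19.99
```

```bash
python3 -m inch '[[3,0.1,0.2,-2,0,0,0.4],[3,0.1,0.2,-4,0,0,0.4],[3,0.1,0.2,-4.5,0,0,0.4],[3,0.1,0.2,-4.5,0,0,0.4],[3,0.1,0.2,-4.5,0,0,0.4]]'; python3 -c "
from meas import *"; python3 look.py b
```

```text
clock: 12.3
position: [0.5213, 0.3514, 0.0976]
eef_rot: [-1.021, -1.465, 1.466]
force: [-0.0, 0.5, -3.1]
gripper_width: 0.0452
tcp [0.5213 0.3514 0.0976] jawnormal yaw 20.32
```

View pics/bs.png

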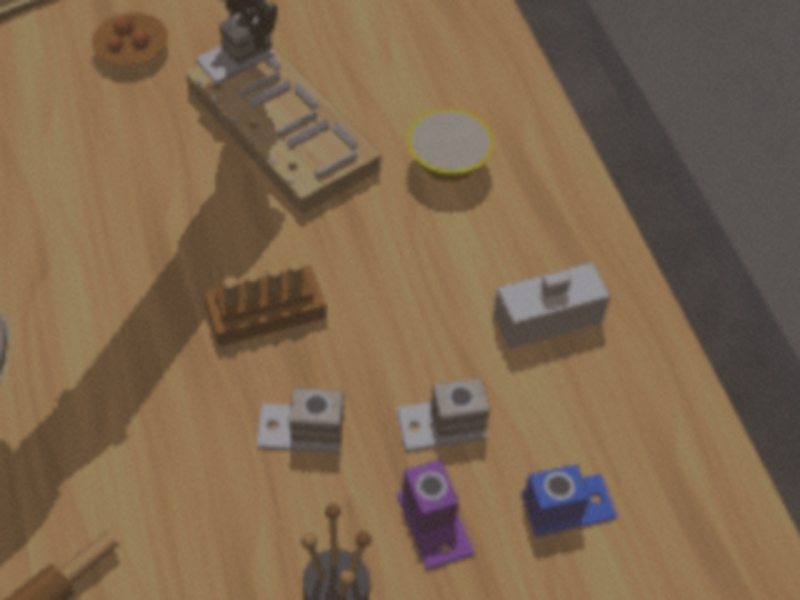

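View pics/bt.png

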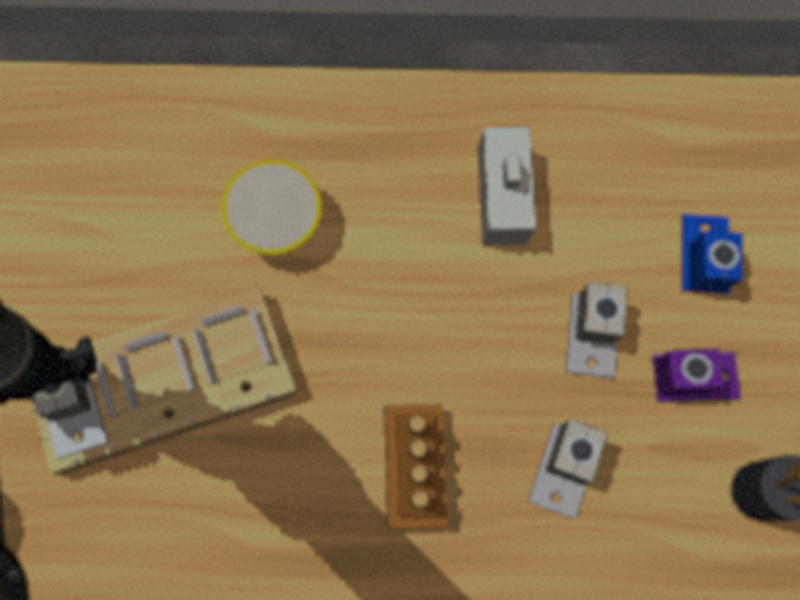

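The mould hangs over bay 2, and its plate hole shows at top (77,437) and side (218,63).

```bash
python3 - <<'E'
from meas import *
A=toT(77,437);B=toS(218,63)
print(A,B,plane(T,A,.0797),plane(S,B,.0797),tri(T,A,S,B))
save("c1.png",np.hstack([cv2.resize(T["img"][195:255,190:270],None,fx=5,fy=5,interpolation=cv2.INTER_CUBIC),cv2.resize(S["img"][100:160,245:325],None,fx=5,fy=5,interpolation=cv2.INTER_CUBIC)]))
E
```

```text
tcp [0.5216 0.3525 0.0985] jawnormal yaw 20.37
(210.8, 234.8) (267.2, 125.2) [[0.46574248 0.33211018 0.0797    ]] [[0.47493689 0.33248353 0.0797    ]] (array([0.4702999 , 0.33196539, 0.07995242]), np.float64(0.009124249978954595))
```

View pics/c1.png

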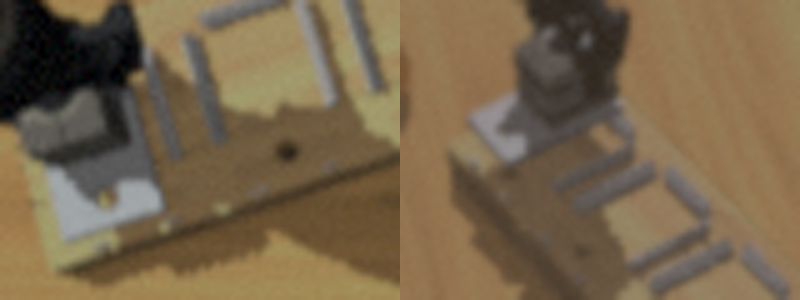

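```bash
python3 -m inch '[[3,-0.1,-0.15,-1,0,0,0],[3,-0.1,-0.15,-2,0,0,0],[3,-0.1,-0.15,-2.5,0,0,0],[3,-0.1,-0.15,-2.5,0,0,0],[3,-0.1,-0.15,-2.5,0,0,0]]'; python3 -c "
from meas import *"; python3 look.py c; python3 - <<'E'
from meas import *
save("c2.png",np.hstack([cv2.resize(T["img"][195:255,190:270],None,fx=5,fy=5,interpolation=cv2.INTER_CUBIC),cv2.resize(S["img"][100:160,245:325],None,fx=5,fy=5,interpolation=cv2.INTER_CUBIC)]))
E
```

```text
clock: 12.82
position: [0.519, 0.351, 0.0714]
eef_rot: [-1.018, -1.466, 1.468]
force: [0.1, 0.1, -2.9]
gripper_width: 0.045
tcp [0.519  0.351  0.0714] jawnormal yaw 20.45
tcp [0.5197 0.3513 0.0722] jawnormal yaw 20.44
```

View pics/c2.png

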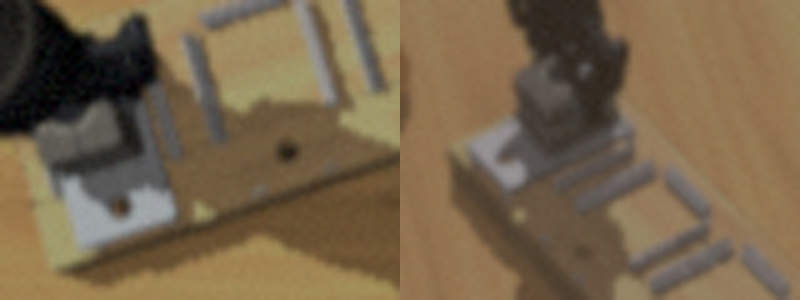

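```bash
python3 -m inch '[[3,0.1,-0.05,-0.4,0,0,0],[3,0.1,-0.05,-0.7,0,0,0],[3,0.1,-0.05,-0.9,0,0,0],[3,0.1,-0.05,-0.9,0,0,0],[3,0.1,-0.05,-0.9,0,0,0]]'; python3 -m inch '[[3,0,0,-0.2,0,0,0],[3,0,0,-0.2,0,0,0],[3,0,0,-0.2,0,0,0]]'; python3 -c "
from meas import *"
```

```text
clock: 13.33
position: [0.5213, 0.351, 0.0633]
eef_rot: [-1.02, -1.468, 1.466]
force: [3.0, 1.6, -5.1]
gripper_width: 0.0451
clock: 13.58
position: [0.5213, 0.351, 0.0615]
eef_rot: [-1.02, -1.469, 1.466]
force: [4.2, 1.8, -1.6]
gripper_width: 0.0453
tcp [0.5213 0.351  0.0615] jawnormal yaw 20.44
```

```bash
python3 -m inch '[[3,0.1,0.04,0,0,0,0],[3,0.1,0.04,-0.1,0,0,0],[3,0.1,0.04,-0.2,0,0,0],[3,0.1,0.04,-0.2,0,0,0]]'; python3 -m inch '[[3,0,0,-0.1,0,0,0],[3,0,0,-0.1,0,0,0],[3,0,0,-0.1,0,0,0]]'; python3 -c "
from meas import *"
```

```text
clock: 13.92
position: [0.5214, 0.3511, 0.0614]
eef_rot: [-1.018, -1.467, 1.467]
force: [-4.8, -3.3, 17.3]
gripper_width: 0.045
clock: 14.17
position: [0.5214, 0.3511, 0.0613]
eef_rot: [-1.018, -1.467, 1.466]
force: [-8.3, -3.9, 25.0]
gripper_width: 0.0454
tcp [0.5214 0.3511 0.0613] jawnormal yaw 20.43
```

```bash
python3 -m inch '[[3,0,0,0.2,0,0,0],[3,0,0,0.2,0,0,0],[7,0,0,0.2,0,0,0],[7,0,0,0.2,0,0,0],[7,0,0,0.2,0,0,0]]'; python3 -m inch '[[7,0,0,3,0,0,0],[7,0,0,7,0,0,0],[7,0,0,11,0,0,0],[7,0,0,15,0,0,0],[7,0,0,18,0,0,0]]'; python3 -m inch '[[5,0,-4,0,0,0,-6],[5,0,-8,0,0,0,-12],[5,0,-12,0,0,0,-18],[5,-1,-16,0,0,0,-18],[5,-2,-20,0,0,0,-18]]';python3 -c "
from meas import *"; python3 look.py d; python3 - <<'E'
from meas import *
save("c3.png",np.hstack([cv2.resize(T["img"][195:255,190:270],None,fx=5,fy=5,interpolation=cv2.INTER_CUBIC),cv2.resize(S["img"][100:160,245:325],None,fx=5,fy=5,interpolation=cv2.INTER_CUBIC)]))
E
```

```text
clock: 14.58
position: [0.5207, 0.3508, 0.0595]
eef_rot: [-1.018, -1.465, 1.468]
force: [-1.1, -0.8, -0.3]
gripper_width: 0.0696
clock: 15.0
position: [0.5217, 0.3512, 0.2432]
eef_rot: [-1.019, -1.468, 1.465]
force: [0.9, 1.1, 0.1]
gripper_width: 0.0704
clock: 15.42
position: [0.5007, 0.1491, 0.2396]
eef_rot: [-1.189, -1.239, 1.241]
force: [0.5, -0.3, -0.8]
gripper_width: 0.05
tcp [0.5007 0.1491 0.2396] jawnormal yaw 2.39
tcp [0.4999 0.1432 0.2398] jawnormal yaw 1.87
```

View pics/c3.png

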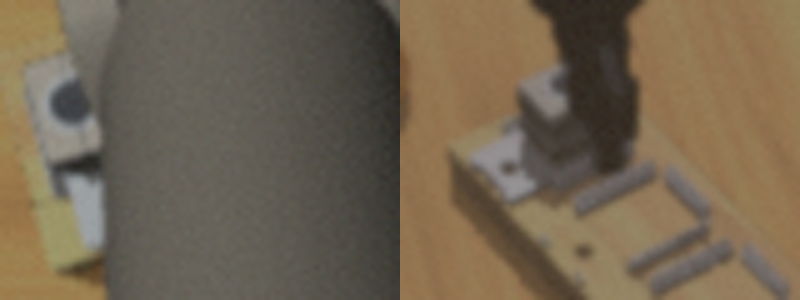

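View pics/dt.png

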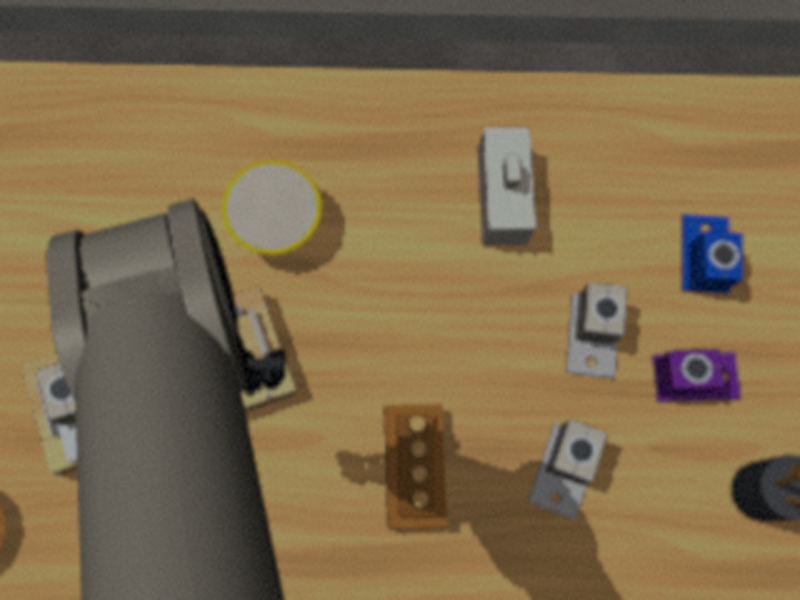

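```bash
python3 -m inch '[[5,0,-4,0,0,0,0],[5,0,-8,0,0,0,0],[5,0,-12,0,0,0,0],[5,-1,-16,0,0,0,0],[5,-1,-19.3,0,0,0,0]]'; python3 -m inch '[[5,0,0,0,0,0,0],[5,0,0,0,0,0,0]]';python3 -c "
from meas import *";python3 look.py e; python3 - <<'E'
from meas import *
save("c4.png",np.hstack([cv2.resize(T["img"][195:255,190:270],None,fx=5,fy=5,interpolation=cv2.INTER_CUBIC),cv2.resize(S["img"][100:160,245:325],None,fx=5,fy=5,interpolation=cv2.INTER_CUBIC)]))
E
```

```text
clock: 15.93
position: [0.4895, -0.0445, 0.2398]
eef_rot: [-1.188, -1.238, 1.24]
force: [0.6, 0.7, -0.8]
gripper_width: 0.05
clock: 16.1
position: [0.4911, -0.0435, 0.24]
eef_rot: [-1.19, -1.237, 1.238]
force: [0.4, 0.9, 0.1]
gripper_width: 0.0502
tcp [ 0.4911 -0.0435  0.24  ] jawnormal yaw 2.19
tcp [ 0.4915 -0.0406  0.2399] jawnormal yaw 2.5
```

View pics/c4.png

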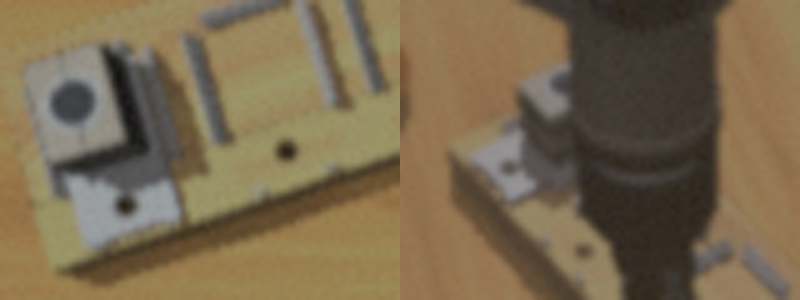

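View pics/es.png

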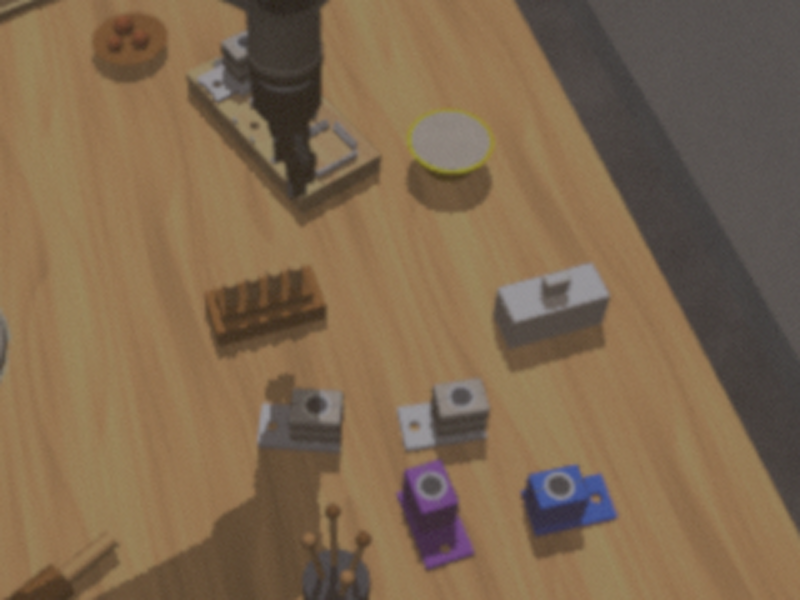

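The top crop shows mould 0 standing in bay 2, with the dark board hole visible through its plate hole at (126,205). Next I'll check its seated height and alignment.

```bash
python3 - <<'E'
from meas import *
A=blob(T,(190+126/5,195+205/5),3.0);print(A,plane(T,A,.042))
F=blob(T,(190+72/5,195+101/5),5.5);f=plane(T,F,.096)[0];h=plane(T,A,.042)[0];print("fill",F,f,"d",np.linalg.norm((f-h)[:2]),np.degrees(np.arctan2(*(f-h)[[1,0]])))
C=cloud(T);u,v=np.round(F).astype(int);print("blockz",np.median(C[v-4:v+5,u-4:u+5,2]),"plate z",[np.median(C[y-1:y+2,x-1:x+2,2]).round(4) for x,y in((207,241),(211,242),(222,237),(219,234))])
for t in ((417,424),(419,449),(419,473),(420,499)):
    print(plane(T,toT(*t),.084))
C0=cloud(S)
for n,C in(("T",C),("S",C0)):
    m=(C[...,2]>.078)&(C[...,2]<.092)&(C[...,0]>.39)&(C[...,0]<.51)&(abs(C[...,1]+.05)<.03)
    q=C[m];print(n,len(q))
    for c in(.407,.435,.463,.491):
        k=q[abs(q[:,0]-c)<.012];print(c,len(k),k.mean(0).round(4) if len(k) else "")
E
```

```text
tcp [ 0.4915 -0.0406  0.2399] jawnormal yaw 2.5
(np.float64(214.71150729335494), np.float64(235.31523500810374)) [[0.4687321  0.33210059 0.042     ]]
fill (np.float64(204.10016835016836), np.float64(215.06677890011224)) [0.5187205  0.35063225 0.096     ] d 0.053312874464146315 20.34070471038401
blockz 0.09649774292523838 plate z [np.float64(0.0417), np.float64(0.0411), np.float64(0.0428), np.float64(0.043)]
[[ 0.48877423 -0.04946698  0.084     ]]
[[ 0.46076795 -0.05190947  0.084     ]]
[[ 0.43413933 -0.05209698  0.084     ]]
[[ 0.40565526 -0.05339813  0.084     ]]
T 0
0.407 0 
0.435 0 
0.463 0 
0.491 0 
S 104
0.407 26 [ 0.4069 -0.0551  0.0823]
0.435 26 [ 0.4354 -0.0537  0.0826]
0.463 27 [ 0.4625 -0.0539  0.0838]
0.491 25 [ 0.4904 -0.0518  0.0831]
```

```bash
python3 -m inch '[[5,-0.1,-0.8,-4,0,0,0],[5,-0.1,-0.8,-8,0,0,0],[5,-0.1,-0.8,-11.5,0,0,0],[5,-0.1,-0.8,-11.5,0,0,0],[5,-0.1,-0.8,-11.5,0,0,0]]'
python3 -m inch '[[5,0,0,0,0,0,0]]';python3 -m inch '[[5,0,0,0,0,0,0]]';python3 -m inch '[[5,0,0,0,0,0,0]]'
```

```text
clock: 16.62
position: [0.4895, -0.0486, 0.1241]
eef_rot: [-1.185, -1.238, 1.245]
force: [0.1, -0.3, 1.0]
gripper_width: 0.05
clock: 16.7
position: [0.4918, -0.049, 0.1265]
eef_rot: [-1.189, -1.243, 1.241]
force: [0.3, -1.0, -0.1]
gripper_width: 0.0503
clock: 16.78
position: [0.4923, -0.0493, 0.1273]
eef_rot: [-1.191, -1.244, 1.239]
force: [0.8, -0.1, 1.2]
gripper_width: 0.0496
clock: 16.87
position: [0.4921, -0.0495, 0.1272]
eef_rot: [-1.191, -1.244, 1.239]
force: [0.3, 0.2, 0.4]
gripper_width: 0.0499
```

```bash
python3 -m inch '[[5,-0.2,-0.1,-3,0,0,0],[5,-0.2,-0.1,-5.5,0,0,0],[5,-0.2,-0.1,-6.9,0,0,0],[5,-0.2,-0.1,-6.9,0,0,0],[5,-0.2,-0.1,-6.9,0,0,0]]'
python3 -m inch '[[1,0,0,0,0,0,0],[1,0,0,0,0,0,0],[1,0,0,0,0,0,0],[1,0,0,0,0,0,0],[1,0,0,0,0,0,0]]'
python3 -m inch '[[1,0,0,0,0,0,0],[1,0,0,0,0,0,0]]'
python3 -m inch '[[1,0,0,2,0,0,0],[1,0,0,5,0,0,0],[1,0,0,8,0,0,0],[1,0,0,12,0,0,0],[1,0,0,14,0,0,0]]'
python3 look.py f
```

```text
clock: 17.28
position: [0.489, -0.0509, 0.0569]
eef_rot: [-1.189, -1.241, 1.24]
force: [0.8, -0.6, -0.1]
gripper_width: 0.05
clock: 17.7
position: [0.4896, -0.0509, 0.0575]
eef_rot: [-1.19, -1.243, 1.239]
force: [-1.3, 0.3, 7.2]
gripper_width: 0.0159
clock: 17.87
position: [0.4896, -0.0508, 0.0576]
eef_rot: [-1.19, -1.243, 1.239]
force: [-1.1, -0.5, 7.9]
gripper_width: 0.0159
clock: 18.28
position: [0.49, -0.0515, 0.2005]
eef_rot: [-1.193, -1.244, 1.237]
force: [-0.0, -0.7, 0.2]
gripper_width: 0.0164
```

View pics/fs.png

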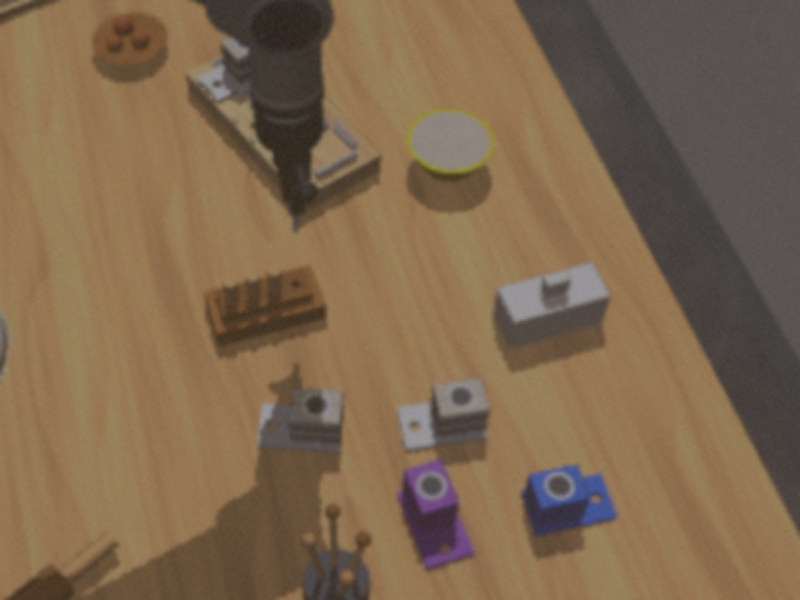

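```bash
python3 -m inch '[[1,0.5,4,0,0,0,6],[1,0.5,8,0,0,0,12],[1,0.5,12,0,0,0,18.2],[1,0,16,0,0,0,18.2],[1,0,19.5,0,0,0,18.2]]'
python3 -m inch '[[1,-0.5,4,0,0,0,0],[1,-1,8,0,0,0,0],[1,-1.5,12,0,0,0,0],[1,-2,16,0,0,0,0],[1,-2,18.8,0,0,0,0]]'
python3 -m inch '[[1,0,0,-2,0,0,0],[1,0,0,-4,0,0,0],[1,0,0,-4,0,0,0],[1,0,0,-4,0,0,0]]';python3 -c "
from meas import *"
```

```text
clock: 18.8
position: [0.4869, 0.1466, 0.1956]
eef_rot: [-1.014, -1.47, 1.471]
force: [1.1, -0.1, -0.1]
gripper_width: 0.016
clock: 19.22
position: [0.466, 0.3363, 0.1954]
eef_rot: [-1.012, -1.472, 1.472]
force: [0.3, -0.0, -0.7]
gripper_width: 0.0164
clock: 19.55
position: [0.4675, 0.3311, 0.1549]
eef_rot: [-1.016, -1.466, 1.472]
force: [0.3, 0.7, 0.5]
gripper_width: 0.016
tcp [0.4675 0.3311 0.1549] jawnormal yaw 20.62
```

```bash
python3 -m inch '[[1,0.2,0.1,-2,0,0,0],[1,0.2,0.1,-4,0,0,0],[1,0.2,0.1,-4.8,0,0,0],[1,0.2,0.1,-4.8,0,0,0],[1,0.2,0.1,-4.8,0,0,0]]';python3 -m inch '[[1,0,0,0,0,0,0],[1,0,0,0,0,0,0]]'; python3 look.py g;python3 - <<'E'
from meas import *
save("c5.png",np.hstack([cv2.resize(T["img"][205:255,180:240],None,fx=6,fy=6,interpolation=cv2.INTER_CUBIC),cv2.resize(S["img"][105:155,245:305],None,fx=6,fy=6,interpolation=cv2.INTER_CUBIC)]))
E
```

```text
clock: 19.97
position: [0.4709, 0.3329, 0.1089]
eef_rot: [-1.017, -1.469, 1.469]
force: [0.7, -0.6, -0.2]
gripper_width: 0.0163
clock: 20.13
position: [0.4712, 0.3336, 0.1095]
eef_rot: [-1.017, -1.471, 1.467]
force: [-0.6, -0.1, -0.5]
gripper_width: 0.0162
tcp [0.471  0.3335 0.1092] jawnormal yaw 20.64
```

View pics/c5.png

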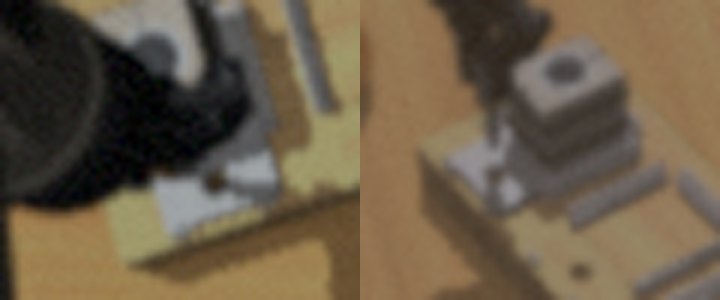

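```bash
python3 - <<'E'
from meas import *
print(plane(S,[(245+134/6,105+143/6)],.0577),plane(S,[(245+133/6,105+177/6)],.042))
print(proj(S,[[.471,.3335,.0577],[.4695,.332,.042]]),proj(T,[[.4695,.332,.042]]))
E
```

```text
tcp [0.471  0.3335 0.1092] jawnormal yaw 20.64
[[0.47467885 0.33652396 0.0577    ]] [[0.47024292 0.32389501 0.042     ]]
[[266.51381438 129.58888162]
 [266.50856852 133.02026733]] [[214.76832965 235.05318443]]
```

```bash
python3 -m inch '[[1,-0.15,-0.15,0,0,0,0],[1,-0.15,-0.15,-1,0,0,0],[1,-0.15,-0.15,-1.5,0,0,0],[1,-0.15,-0.15,-1.5,0,0,0]]';python3 -m inch '[[1,0,0,-0.5,0,0,0],[1,0,0,-1,0,0,0],[1,0,0,-1,0,0,0]]'
```

```text
clock: 20.57
position: [0.468, 0.3309, 0.0915]
eef_rot: [-1.016, -1.467, 1.472]
force: [0.3, 0.1, -0.9]
gripper_width: 0.0159
clock: 20.82
position: [0.4684, 0.3312, 0.082]
eef_rot: [-1.016, -1.468, 1.471]
force: [0.8, 0.6, -0.1]
gripper_width: 0.0159
```

```bash
python3 -m inch '[[1,0.05,0.05,-0.8,0,0,0],[1,0.05,0.05,-1.6,0,0,0],[1,0.05,0.05,-2.2,0,0,0],[1,0.05,0.05,-2.2,0,0,0]]';python3 -m inch '[[1,0,0,-0.3,0,0,0],[1,0,0,-0.5,0,0,0],[1,0,0,-0.5,0,0,0]]'
```

```text
clock: 21.15
position: [0.4686, 0.3316, 0.0595]
eef_rot: [-1.016, -1.467, 1.471]
force: [-0.4, -0.4, -0.4]
gripper_width: 0.0158
clock: 21.4
position: [0.4695, 0.3321, 0.0559]
eef_rot: [-1.017, -1.469, 1.469]
force: [0.2, -1.1, -0.9]
gripper_width: 0.016
```

```bash
python3 -m inch '[[1,0,0,-0.2,0,0,0],[1,0,0,-0.2,0,0,0],[1,0,0,-0.2,0,0,0]]';python3 -m inch '[[1,0,0,-0.2,0,0,0],[1,0,0,-0.2,0,0,0],[1,0,0,-0.2,0,0,0]]'
```

```text
clock: 21.65
position: [0.4697, 0.3322, 0.0555]
eef_rot: [-1.017, -1.47, 1.468]
force: [-3.9, -2.2, 11.3]
gripper_width: 0.0162
clock: 21.9
position: [0.47, 0.3323, 0.0554]
eef_rot: [-1.016, -1.47, 1.467]
force: [-9.0, -5.0, 29.0]
gripper_width: 0.0161
```

```bash
python3 -m inch '[[1,0,0,0.3,0,0,0],[1,0,0,0.3,0,0,0],[4,0,0,0.3,0,0,0],[4,0,0,0.3,0,0,0],[4,0,0,0.3,0,0,0]]';python3 -m inch '[[4,0,0,4,0,0,0],[4,0,0,8,0,0,0],[4,0,0,12,0,0,0],[5,0,0,16,0,0,0],[5,0,-3,18,0,0,0]]'
python3 -m inch '[[7.5,2,-3,0,0,0,-7],[7.5,4,-6,0,0,0,-14],[7.5,6,-9,0,0,0,-21],[7.5,7,-13,0,0,0,-25],[7.5,8,-17,0,0,0,-25]]'
python3 -m inch '[[7.5,2,-3.6,0,0,0,0],[7.5,4,-7.2,0,0,0,0],[7.5,6,-11,0,0,0,0],[7.5,7,-15,0,0,0,0],[7.5,7,-18,0,0,0,0]]'
python3 look.py h; python3 -c "
from meas import *"
```

```text
clock: 22.32
position: [0.4694, 0.3322, 0.0548]
eef_rot: [-1.017, -1.469, 1.47]
force: [-0.3, -0.5, -0.5]
gripper_width: 0.0398
clock: 22.73
position: [0.4702, 0.3091, 0.2398]
eef_rot: [-1.012, -1.483, 1.467]
force: [0.8, 1.9, 1.4]
gripper_width: 0.05
clock: 23.15
position: [0.5501, 0.131, 0.2349]
eef_rot: [-1.246, -1.151, 1.151]
force: [0.4, -0.8, -0.2]
gripper_width: 0.0751
clock: 23.57
position: [0.621, -0.0516, 0.2348]
eef_rot: [-1.247, -1.151, 1.152]
force: [-0.6, -0.7, 0.8]
gripper_width: 0.0748
tcp [ 0.619  -0.0562  0.2352] jawnormal yaw -4.96
```

View pics/ht.png

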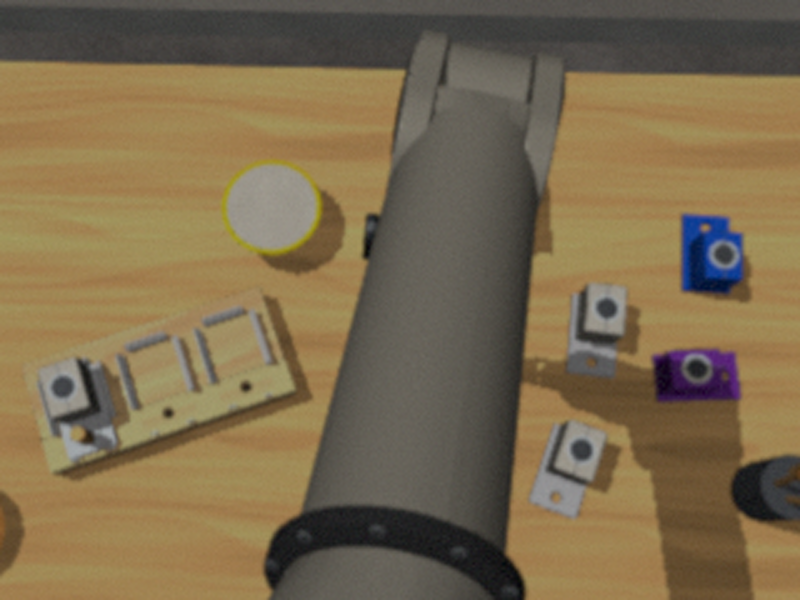

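View pics/hs.png

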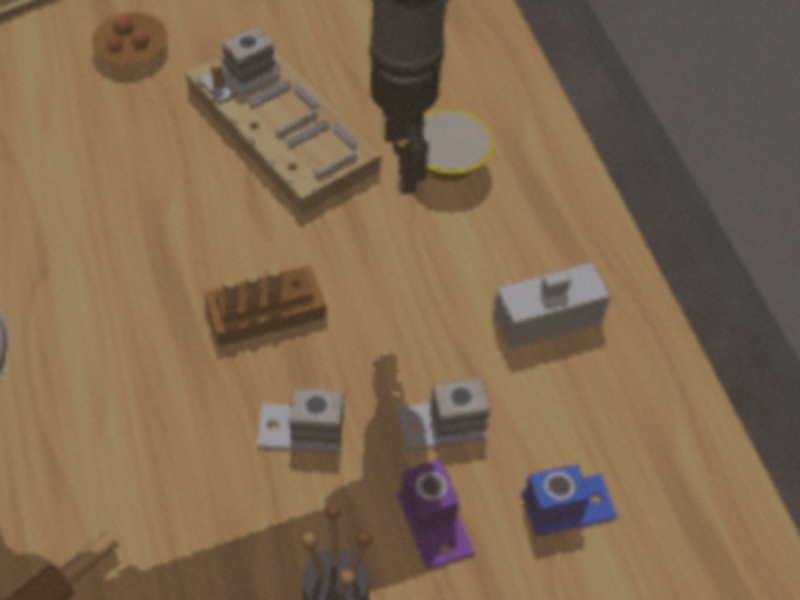

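Pin 3 is home in bay 2 (top 83,433), and mould 1 at (606,308) hasn't moved.

```bash
python3 -m inch '[[7.5,0.4,-4,0,0,0,0],[7.5,0.8,-8,0,0,0,0],[7.5,1.2,-12,0,0,0,0],[7.5,1.6,-16,0,0,0,0],[7.5,1.6,-20,0,0,0,0]]';python3 -m inch '[[7.5,0,-1.5,-3,0,0,0],[7.5,0,-1.5,-6,0,0,0],[7.5,0,-1.5,-9,0,0,0],[7.5,0,-1.5,-9,0,0,0],[7.5,0,-1.5,-9,0,0,0]]';python3 -m inch '[[7.5,0,0,0,0,0,0],[7.5,0,0,0,0,0,0]]'; python3 -c "
from meas import *"
```

```text
clock: 24.08
position: [0.6361, -0.2486, 0.2346]
eef_rot: [-1.243, -1.154, 1.154]
force: [0.7, -0.2, -1.2]
gripper_width: 0.0749
clock: 24.5
position: [0.6347, -0.2616, 0.1436]
eef_rot: [-1.24, -1.151, 1.154]
force: [-0.2, -0.3, 0.4]
gripper_width: 0.0748
clock: 24.67
position: [0.637, -0.2631, 0.1476]
eef_rot: [-1.247, -1.156, 1.152]
force: [-0.3, -0.4, 0.7]
gripper_width: 0.0749
tcp [ 0.637  -0.2631  0.1476] jawnormal yaw -4.32
```

```bash
python3 -m inch '[[7.5,-0.1,-0.9,-3,0,0,-0.6],[7.5,-0.1,-0.9,-6,0,0,-0.6],[7.5,-0.1,-0.9,-9,0,0,-0.6],[7.5,-0.1,-0.9,-12.4,0,0,-0.6],[7.5,-0.1,-0.9,-12.4,0,0,-0.6]]';python3 -m inch '[[7.5,0,0,0,0,0,0],[7.5,0,0,0,0,0,0]]';  python3 -c "
from meas import *"
```

```text
clock: 25.08
position: [0.6318, -0.2696, 0.0166]
eef_rot: [-1.241, -1.142, 1.147]
force: [-1.0, 2.4, -0.7]
gripper_width: 0.075
clock: 25.25
position: [0.6362, -0.2728, 0.024]
eef_rot: [-1.252, -1.147, 1.145]
force: [0.4, -0.4, 1.2]
gripper_width: 0.0749
tcp [ 0.6362 -0.2728  0.024 ] jawnormal yaw -4.95
```

Right on target, so I'll close and lift.

```bash
python3 -m inch '[[3,0,0,0,0,0,0],[3,0,0,0,0,0,0],[3,0,0,0,0,0,0],[3,0,0,0,0,0,0],[3,0,0,0,0,0,0]]'
python3 -m inch '[[3,0,0,0,0,0,0]]'
python3 -m inch '[[3,0,0,2,0,0,0],[3,0,0,6,0,0,0],[3,0,0,10,0,0,0],[3,0,2,13,0,0,0],[3,-1,5,14,0,0,0]]'
python3 -m inch '[[3,-0.5,4,0,0,0,7],[3,-1,8,0,0,0,14],[3,-1.5,12,0,0,0,21],[3,-2,16,0,0,0,25.4],[3,-2.5,20,0,0,0,25.4]]'
python3 -m inch '[[3,-0.5,4,0,0,0,0],[3,-1,8,0,0,0,0],[3,-2,12,0,0,0,0],[3,-3,16,0,0,0,0],[3,-4,20,0,0,0,0]]';python3 -c "
from meas import *"
```

```text
clock: 25.67
position: [0.6361, -0.2727, 0.0238]
eef_rot: [-1.252, -1.147, 1.144]
force: [-0.9, -0.4, 7.5]
gripper_width: 0.0454
clock: 25.75
position: [0.6361, -0.2727, 0.0238]
eef_rot: [-1.252, -1.147, 1.144]
force: [-0.2, 0.8, 8.0]
gripper_width: 0.0459
clock: 26.17
position: [0.6274, -0.2268, 0.1675]
eef_rot: [-1.262, -1.146, 1.14]
force: [2.3, 0.3, -2.6]
gripper_width: 0.045
clock: 26.58
position: [0.5984, -0.0202, 0.1615]
eef_rot: [-1.016, -1.47, 1.469]
force: [1.0, 0.4, -5.0]
gripper_width: 0.0453
clock: 27.0
position: [0.5582, 0.1797, 0.1614]
eef_rot: [-1.019, -1.467, 1.467]
force: [0.1, -0.4, -3.8]
gripper_width: 0.045
tcp [0.5582 0.1797 0.1614] jawnormal yaw 20.42
```

```bash
python3 -m inch '[[3,-0.2,4,0,0,0,0],[3,-0.4,8.1,0,0,0,0],[3,-0.4,8.1,0,0,0,0],[3,-0.4,8.1,-2,0,0,0],[3,-0.4,8.1,-4,0,0,0]]';python3 -m inch '[[3,0,0,-1,0,0,0],[3,0,0,-2,0,0,0],[3,0,0,-2,0,0,0],[3,0,0,-2,0,0,0]]';python3 -c "
from meas import *"
```

```text
clock: 27.42
position: [0.5559, 0.2604, 0.1219]
eef_rot: [-1.019, -1.471, 1.466]
force: [0.0, -0.6, -4.7]
gripper_width: 0.0451
clock: 27.75
position: [0.5555, 0.2586, 0.1011]
eef_rot: [-1.019, -1.466, 1.467]
force: [0.1, 0.3, -3.8]
gripper_width: 0.0451
tcp [0.5555 0.2586 0.1011] jawnormal yaw 20.41
```

```bash
python3 -m inch '[[3,-0.1,0.2,-1,0,0,0],[3,-0.1,0.2,-2,0,0,0],[3,-0.1,0.2,-2.5,0,0,0],[3,-0.1,0.2,-2.5,0,0,0],[3,-0.1,0.2,-2.5,0,0,0]]';python3 -c "
from meas import *";python3 -m inch '[[3,0,0,-0.4,0,0,0],[3,0,0,-0.7,0,0,0],[3,0,0,-0.9,0,0,0],[3,0,0,-0.9,0,0,0]]';python3 -m inch '[[3,0,0,-0.2,0,0,0],[3,0,0,-0.3,0,0,0],[3,0,0,-0.3,0,0,0]]';python3 -c "
from meas import *"
```

```text
clock: 28.17
position: [0.5542, 0.2609, 0.0757]
eef_rot: [-1.018, -1.466, 1.468]
force: [0.2, -0.6, -3.4]
gripper_width: 0.0454
tcp [0.5542 0.2609 0.0757] jawnormal yaw 20.44
clock: 28.5
position: [0.5542, 0.261, 0.0667]
eef_rot: [-1.018, -1.466, 1.467]
force: [-0.2, -0.6, -4.8]
gripper_width: 0.0453
clock: 28.75
position: [0.5544, 0.261, 0.0639]
eef_rot: [-1.019, -1.467, 1.467]
force: [-0.5, -0.1, -4.8]
gripper_width: 0.0454
tcp [0.5544 0.261  0.0639] jawnormal yaw 20.44
```

```bash
python3 -m inch '[[3,0,0,-0.2,0,0,0],[3,0,0,-0.3,0,0,0],[3,0,0,-0.3,0,0,0]]';python3 -m inch '[[3,0,0,-0.2,0,0,0],[3,0,0,-0.2,0,0,0],[3,0,0,-0.2,0,0,0]]'
```

```text
clock: 29.0
position: [0.5543, 0.261, 0.0609]
eef_rot: [-1.019, -1.467, 1.467]
force: [0.3, -0.6, -3.9]
gripper_width: 0.0455
clock: 29.25
position: [0.5547, 0.2612, 0.0598]
eef_rot: [-1.019, -1.467, 1.466]
force: [-2.5, -1.2, 4.9]
gripper_width: 0.0455
```

```bash
python3 -m inch '[[3,0,0,0.1,0,0,0],[7,0,0,0.1,0,0,0],[7,0,0,0.1,0,0,0],[7,0,0,0.1,0,0,0],[7,0,0,0.1,0,0,0]]'; python3 -m inch '[[7,0,0,3,0,0,0],[7,0,0,7,0,0,0],[7,0,0,11,0,0,0],[7,0,0,15,0,0,0],[7,0,-2,18,0,0,0]]'; python3 -m inch '[[5,-1,-4,0,0,0,-6],[5,-3,-8,0,0,0,-12],[5,-5,-12,0,0,0,-18],[5,-7,-15,0,0,0,-18],[5,-8,-19,0,0,0,-18]]'; python3 -m inch '[[5,-0.3,-4,0,0,0,0],[5,-0.7,-8,0,0,0,0],[5,-1.2,-10,-1,0,0,0],[5,-1.2,-10,-3,0,0,0],[5,-1.2,-10,-6,0,0,0]]';python3 -m inch '[[5,0,0,-1,0,0,0],[5,0,0,-1,0,0,0],[5,0,0,-1,0,0,0]]';python3 -c "
from meas import *"; python3 look.py i
```

```text
clock: 29.67
position: [0.5547, 0.2612, 0.0603]
eef_rot: [-1.019, -1.467, 1.467]
force: [-0.1, -0.4, 0.3]
gripper_width: 0.0699
clock: 30.08
position: [0.5547, 0.2457, 0.2436]
eef_rot: [-1.016, -1.475, 1.466]
force: [1.6, 1.3, 0.7]
gripper_width: 0.0698
clock: 30.5
position: [0.4719, 0.0503, 0.2399]
eef_rot: [-1.187, -1.241, 1.241]
force: [-0.6, -0.7, 0.6]
gripper_width: 0.05
clock: 30.92
position: [0.4642, -0.0508, 0.1818]
eef_rot: [-1.195, -1.243, 1.234]
force: [0.6, 1.7, 0.1]
gripper_width: 0.05
clock: 31.17
position: [0.4625, -0.0489, 0.1704]
eef_rot: [-1.188, -1.24, 1.241]
force: [0.3, -0.9, -0.4]
gripper_width: 0.0501
tcp [ 0.4625 -0.0489  0.1704] jawnormal yaw 2.45
```

View pics/it.png

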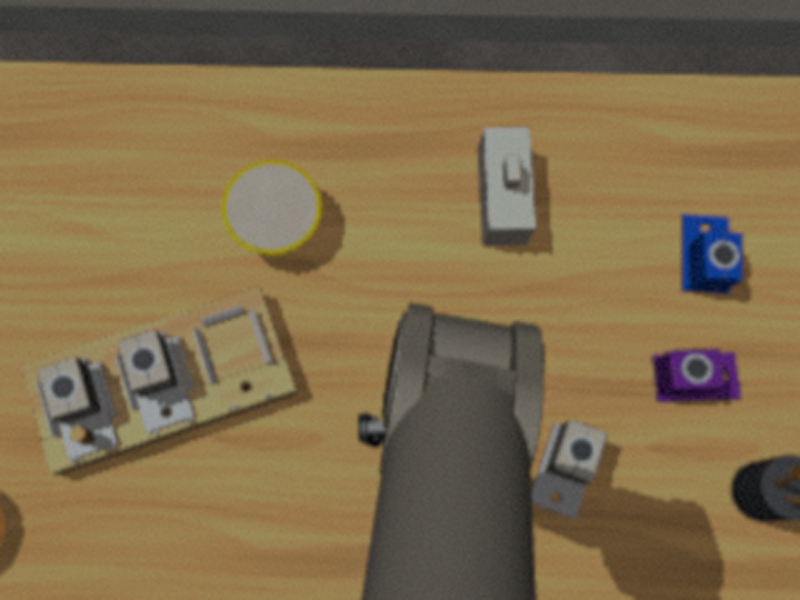

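View pics/is.png

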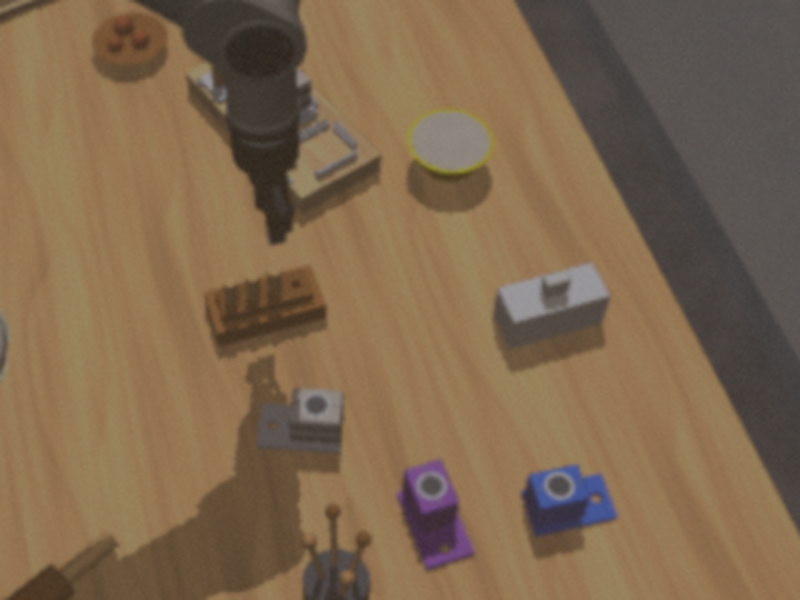

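Mould 1 stands in bay 1, with the dark hole showing through at top (167,411).

```bash
python3 - <<'E'
from meas import *
A=blob(T,toT(167,411),3.0);h=plane(T,A,.042)[0];F=blob(T,toT(143,359),5.5);f=plane(T,F,.096)[0];print(A,h,f,np.linalg.norm((f-h)[:2]),np.degrees(np.arctan2(*(f-h)[[1,0]])))
E
python3 -m inch '[[5,-0.05,-0.3,-4,0,0,0],[5,-0.05,-0.3,-7,0,0,0],[5,-0.05,-0.3,-9,0,0,0],[5,-0.05,-0.3,-9,0,0,0],[5,-0.05,-0.3,-9,0,0,0]]';python3 -m inch '[[5,0,0,0,0,0,0],[5,0,0,0,0,0,0]]'
```

```text
tcp [ 0.4635 -0.0487  0.1713] jawnormal yaw 2.47
(np.float64(246.04028021015762), np.float64(224.04947460595446)) [0.50391745 0.24310575 0.042     ] [0.55422241 0.26149464 0.096     ] 0.053560626330318724 20.079798061029056
clock: 31.68
position: [0.4624, -0.0519, 0.0807]
eef_rot: [-1.189, -1.24, 1.241]
force: [-0.5, 0.2, 0.9]
gripper_width: 0.0502
clock: 31.85
position: [0.4636, -0.0518, 0.0819]
eef_rot: [-1.191, -1.243, 1.239]
force: [0.7, 0.4, 0.0]
gripper_width: 0.05
```

```bash
python3 -m inch '[[5,-0.15,0,-1.5,0,0,0],[5,-0.15,0,-2.4,0,0,0],[5,-0.15,0,-2.4,0,0,0],[5,-0.15,0,-2.4,0,0,0]]'
python3 -m inch '[[1,0,0,0,0,0,0],[1,0,0,0,0,0,0],[1,0,0,0,0,0,0],[1,0,0,0,0,0,0],[1,0,0,0,0,0,0]]'
python3 -m inch '[[1,0,0,0,0,0,0],[1,0,0,0,0,0,0]]'
python3 -m inch '[[1,0,0,2,0,0,0],[1,0,0,5,0,0,0],[1,0,0,8,0,0,0],[1,0,0,12,0,0,0],[1,0,0,14,0,0,0]]'
```

```text
clock: 32.18
position: [0.4605, -0.0519, 0.0564]
eef_rot: [-1.189, -1.24, 1.24]
force: [0.1, -0.5, 0.6]
gripper_width: 0.0495
clock: 32.6
position: [0.4609, -0.0519, 0.0567]
eef_rot: [-1.189, -1.241, 1.24]
force: [-1.2, 0.0, 6.6]
gripper_width: 0.0162
clock: 32.77
position: [0.4609, -0.0519, 0.0567]
eef_rot: [-1.189, -1.241, 1.24]
force: [-1.0, -0.4, 6.6]
gripper_width: 0.0163
clock: 33.18
position: [0.4617, -0.0525, 0.1996]
eef_rot: [-1.192, -1.243, 1.238]
force: [0.4, -0.3, 0.4]
gripper_width: 0.0161
```

```bash
python3 -m inch '[[1,0.5,4,0,0,0,6],[1,1,8,0,0,0,12],[1,1.5,12,0,0,0,18.1],[1,2,16,0,0,0,18.1],[1,2.7,19.5,0,0,0,18.1]]'
python3 -m inch '[[1,0.6,4,0,0,0,0],[1,1.2,8,0,0,0,0],[1,1.4,9.8,0,0,0,0],[1,1.4,9.8,-2,0,0,0],[1,1.4,9.8,-4,0,0,0]]'
python3 -m inch '[[1,0,0,-1,0,0,0],[1,0,0,-2,0,0,0],[1,0,0,-2,0,0,0],[1,0,0,-2,0,0,0]]';python3 -m inch '[[1,0,0,0,0,0,0]]';python3 -c "
from meas import *"
```

```text
clock: 33.6
position: [0.4869, 0.1459, 0.1964]
eef_rot: [-1.016, -1.47, 1.468]
force: [1.1, 0.3, -1.4]
gripper_width: 0.0156
clock: 34.02
position: [0.502, 0.2433, 0.1563]
eef_rot: [-1.017, -1.473, 1.468]
force: [-0.4, 0.6, -0.6]
gripper_width: 0.0164
clock: 34.35
position: [0.5016, 0.2405, 0.1362]
eef_rot: [-1.018, -1.467, 1.468]
force: [-0.0, -0.6, -0.6]
gripper_width: 0.0163
clock: 34.43
position: [0.5021, 0.2409, 0.137]
eef_rot: [-1.019, -1.469, 1.467]
force: [0.4, -0.3, 0.7]
gripper_width: 0.0161
tcp [0.5021 0.2409 0.137 ] jawnormal yaw 20.49
```

```bash
python3 -m inch '[[1,0.05,0.1,-2,0,0,0],[1,0.05,0.1,-3.5,0,0,0],[1,0.05,0.1,-3.7,0,0,0],[1,0.05,0.1,-3.7,0,0,0],[1,0.05,0.1,-3.7,0,0,0]]';python3 -m inch '[[1,0,0,-0.4,0,0,0],[1,0,0,-0.8,0,0,0],[1,0,0,-0.8,0,0,0]]';python3 -m inch '[[1,0,0,-0.4,0,0,0],[1,0,0,-0.8,0,0,0],[1,0,0,-0.8,0,0,0]]'
```

```text
clock: 34.85
position: [0.5027, 0.2422, 0.1002]
eef_rot: [-1.019, -1.469, 1.467]
force: [0.3, -0.2, -0.4]
gripper_width: 0.0165
clock: 35.1
position: [0.5018, 0.2421, 0.091]
eef_rot: [-1.018, -1.468, 1.468]
force: [-0.1, 1.1, 0.5]
gripper_width: 0.0162
clock: 35.35
position: [0.5015, 0.2419, 0.0823]
eef_rot: [-1.017, -1.467, 1.469]
force: [0.1, -1.0, -0.2]
gripper_width: 0.0164
```

Inside the hole (tip at 31 mm) with no force, so I'll push it home.

```bash
python3 -m inch '[[1,0.05,0,-0.8,0,0,0],[1,0.05,0,-1.6,0,0,0],[1,0.05,0,-2.3,0,0,0],[1,0.05,0,-2.3,0,0,0]]';python3 -m inch '[[1,0,0,-0.3,0,0,0],[1,0,0,-0.5,0,0,0],[1,0,0,-0.5,0,0,0]]';python3 -m inch '[[1,0,0,-0.2,0,0,0],[1,0,0,-0.3,0,0,0],[1,0,0,-0.3,0,0,0]]'
```

```text
clock: 35.68
position: [0.5013, 0.2415, 0.0583]
eef_rot: [-1.016, -1.465, 1.47]
force: [0.2, 0.1, -0.7]
gripper_width: 0.0158
clock: 35.93
position: [0.5026, 0.2421, 0.055]
eef_rot: [-1.018, -1.468, 1.468]
force: [0.5, 0.3, -0.4]
gripper_width: 0.0162
clock: 36.18
position: [0.503, 0.2423, 0.0546]
eef_rot: [-1.017, -1.469, 1.466]
force: [-7.0, -2.9, 23.3]
gripper_width: 0.0159
```

```bash
python3 -m inch '[[1,0,0,0.3,0,0,0],[4,0,0,0.3,0,0,0],[4,0,0,0.3,0,0,0],[4,0,0,0.3,0,0,0],[4,0,0,0.3,0,0,0]]';python3 -m inch '[[4,0,0,4,0,0,0],[4,0,0,8,0,0,0],[4,0,0,12,0,0,0],[5,0,0,16,0,0,0],[5,0,-3,18,0,0,0]]'
python3 -m inch '[[7.5,0,-4,0,0,0,-7],[7.5,0,-8,0,0,0,-14],[7.5,0,-12,0,0,0,-21],[7.5,-0.5,-16,0,0,0,-28],[7.5,-1,-20,0,0,0,-35]]'
python3 -m inch '[[7.5,0,-4,0,0,0,-4],[7.5,0,-8,0,0,0,-4],[7.5,0,-8,0,0,0,-4]]'
python3 look.py j; python3 -c "
from meas import *"
```

```text
clock: 36.6
position: [0.5023, 0.2421, 0.0548]
eef_rot: [-1.017, -1.468, 1.469]
force: [-0.2, 0.4, 0.0]
gripper_width: 0.0399
clock: 37.02
position: [0.5038, 0.2186, 0.2396]
eef_rot: [-1.014, -1.481, 1.467]
force: [1.2, 1.7, -0.0]
gripper_width: 0.0497
clock: 37.43
position: [0.492, 0.0102, 0.2351]
eef_rot: [-1.32, -1.017, 1.017]
force: [0.4, 0.5, -1.1]
gripper_width: 0.075
clock: 37.68
position: [0.4912, -0.0766, 0.2357]
eef_rot: [-1.352, -0.96, 0.961]
force: [0.3, -0.6, 1.3]
gripper_width: 0.0748
tcp [ 0.4921 -0.0697  0.2351] jawnormal yaw -18.71
```

View pics/jt.png

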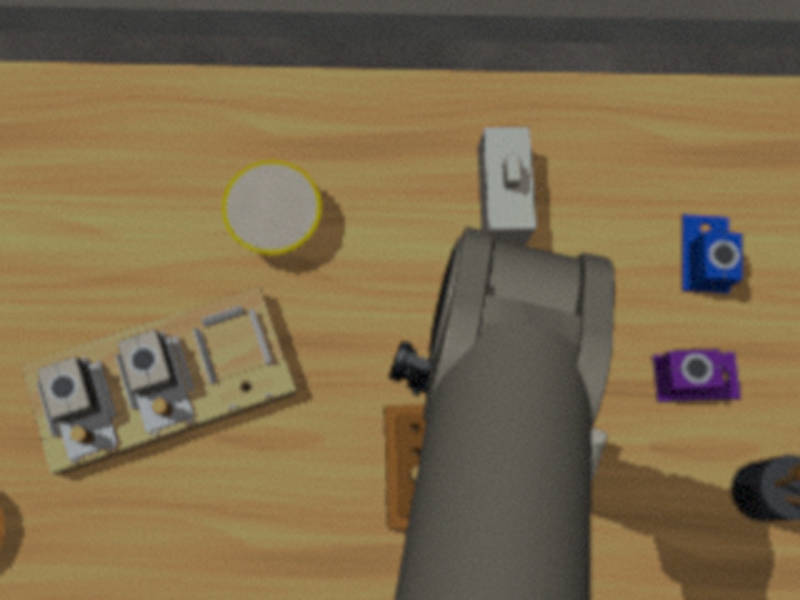

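View pics/js.png

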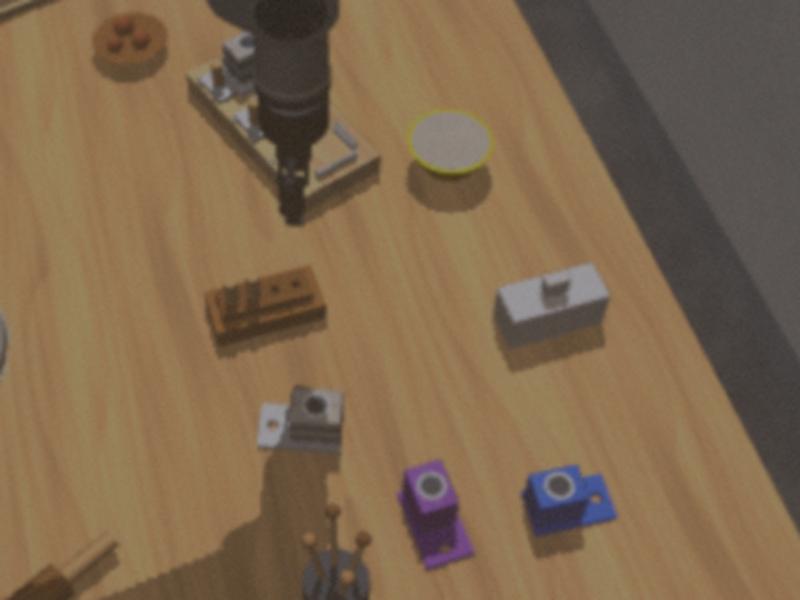

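Mould 2 is still at side (316,404), and bays 2 and 1 are pinned.

```bash
python3 -m inch '[[7.5,-0.6,-4,0,0,0,0],[7.5,-1.2,-8,0,0,0,0],[7.5,-1.8,-12,0,0,0,0],[7.5,-2.4,-16,0,0,0,0],[7.5,-2.4,-16.8,-2,0,0,0]]';python3 -m inch '[[7.5,0,0,-3,0,0,0],[7.5,0,0,-6,0,0,0],[7.5,0,0,-8,0,0,0],[7.5,0,0,-8,0,0,0],[7.5,0,0,-8,0,0,0]]';python3 -m inch '[[7.5,0,0,0,0,0,0],[7.5,0,0,0,0,0,0]]';python3 -c "
from meas import *"
```

```text
clock: 38.2
position: [0.469, -0.2424, 0.2182]
eef_rot: [-1.354, -0.968, 0.964]
force: [0.2, -0.4, -0.2]
gripper_width: 0.075
clock: 38.62
position: [0.4684, -0.2345, 0.1344]
eef_rot: [-1.342, -0.968, 0.971]
force: [0.1, -1.3, 0.7]
gripper_width: 0.0749
clock: 38.78
position: [0.4698, -0.2358, 0.1366]
eef_rot: [-1.346, -0.971, 0.968]
force: [-0.3, 0.1, -0.3]
gripper_width: 0.0748
tcp [ 0.4698 -0.2358  0.1366] jawnormal yaw -18.4
```

```bash
python3 -m inch '[[7.5,-0.15,-0.2,-4,0,0,0],[7.5,-0.15,-0.2,-7.5,0,0,0],[7.5,-0.15,-0.2,-10,0,0,0],[7.5,-0.15,-0.2,-11.3,0,0,0],[7.5,-0.15,-0.2,-11.3,0,0,0]]';python3 -m inch '[[7.5,0,0,0,0,0,0],[7.5,0,0,0,0,0,0]]';python3 -c "
from meas import *"
```

```text
clock: 39.2
position: [0.4664, -0.2373, 0.021]
eef_rot: [-1.342, -0.968, 0.97]
force: [0.2, -1.1, -0.6]
gripper_width: 0.0749
clock: 39.37
position: [0.4684, -0.2386, 0.0239]
eef_rot: [-1.347, -0.97, 0.967]
force: [-0.2, 0.5, -0.0]
gripper_width: 0.075
tcp [ 0.4684 -0.2386  0.0239] jawnormal yaw -18.47
```

```bash
python3 -m inch '[[3,0,0,0,0,0,0],[3,0,0,0,0,0,0],[3,0,0,0,0,0,0],[3,0,0,0,0,0,0],[3,0,0,0,0,0,0]]'
python3 -m inch '[[3,0,0,0,0,0,0]]'
python3 -m inch '[[3,0,0,2,0,0,0],[3,0,0,6,0,0,0],[3,0,0,10,0,0,0],[3,0.5,2,14,0,0,0],[3,1,5,16,0,0,0]]'
python3 -m inch '[[3,1.5,4,0,0,0,7],[3,3,8,0,0,0,14],[3,4,12,0,0,0,21],[3,5,15,0,0,0,28],[3,6,18,0,0,0,35]]'
python3 -m inch '[[3,1,4,0,0,0,3.9],[3,2,8,0,0,0,3.9],[3,3,12,0,0,0,3.9],[3,4,15.5,0,0,0,3.9],[3,4,15.5,0,0,0,3.9]]';python3 -c "
from meas import *"
```

```text
clock: 39.78
position: [0.4679, -0.2381, 0.0236]
eef_rot: [-1.346, -0.97, 0.967]
force: [-1.2, 1.8, 10.2]
gripper_width: 0.0452
clock: 39.87
position: [0.468, -0.2381, 0.0236]
eef_rot: [-1.346, -0.97, 0.967]
force: [-1.6, 2.3, 9.2]
gripper_width: 0.0455
clock: 40.28
position: [0.4771, -0.1918, 0.186]
eef_rot: [-1.352, -0.965, 0.962]
force: [1.9, 1.1, -3.4]
gripper_width: 0.0453
clock: 40.7
position: [0.5365, -0.005, 0.1822]
eef_rot: [-1.053, -1.424, 1.424]
force: [0.8, -0.6, -2.8]
gripper_width: 0.045
clock: 41.12
position: [0.5773, 0.158, 0.1816]
eef_rot: [-1.009, -1.478, 1.471]
force: [0.1, 2.3, -4.4]
gripper_width: 0.0452
tcp [0.5773 0.158  0.1816] jawnormal yaw 21.12
```

```bash
python3 -m inch '[[3,1.05,1.7,-1,0,0,0],[3,1.05,1.7,-4,0,0,0],[3,1.05,1.7,-7.5,0,0,0],[3,1.05,1.7,-7.5,0,0,0],[3,1.05,1.7,-7.5,0,0,0]]';python3 -m inch '[[3,0,0,0,0,0,0],[3,0,0,0,0,0,0]]';python3 -c "
from meas import *"
```

```text
clock: 41.53
position: [0.5854, 0.1631, 0.1056]
eef_rot: [-1.016, -1.462, 1.47]
force: [-0.2, -0.7, -3.7]
gripper_width: 0.0455
clock: 41.7
position: [0.5889, 0.1639, 0.1094]
eef_rot: [-1.021, -1.469, 1.464]
force: [-0.1, -0.1, -3.2]
gripper_width: 0.045
tcp [0.5889 0.1639 0.1094] jawnormal yaw 20.4
```

```bash
python3 -m inch '[[3,-0.1,0.65,-1,0,0,0],[3,-0.1,0.65,-2,0,0,0],[3,-0.1,0.65,-3,0,0,0],[3,-0.1,0.65,-3.2,0,0,0],[3,-0.1,0.65,-3.2,0,0,0]]';python3 -m inch '[[3,0,0,0,0,0,0],[3,0,0,0,0,0,0]]';python3 -c "
from meas import *"
```

```text
clock: 42.12
position: [0.5855, 0.1702, 0.0737]
eef_rot: [-1.017, -1.465, 1.469]
force: [0.7, 0.0, -4.2]
gripper_width: 0.0456
clock: 42.28
position: [0.5869, 0.1703, 0.0754]
eef_rot: [-1.02, -1.467, 1.466]
force: [0.7, -0.1, -4.9]
gripper_width: 0.0455
tcp [0.5869 0.1703 0.0754] jawnormal yaw 20.41
```

```bash
python3 -m inch '[[3,0.1,0.05,-0.4,0,0,0],[3,0.1,0.05,-0.8,0,0,0],[3,0.1,0.05,-1,0,0,0],[3,0.1,0.05,-1,0,0,0]]';python3 -m inch '[[3,0,0,-0.2,0,0,0],[3,0,0,-0.3,0,0,0],[3,0,0,-0.3,0,0,0]]';python3 -m inch '[[3,0,0,-0.2,0,0,0],[3,0,0,-0.2,0,0,0],[3,0,0,-0.2,0,0,0]]'
```

```text
clock: 42.62
position: [0.587, 0.171, 0.0645]
eef_rot: [-1.018, -1.466, 1.468]
force: [-0.6, 0.2, -3.6]
gripper_width: 0.0457
clock: 42.87
position: [0.5873, 0.171, 0.0619]
eef_rot: [-1.019, -1.467, 1.467]
force: [-0.3, -0.4, -4.5]
gripper_width: 0.0451
clock: 43.12
position: [0.5874, 0.1711, 0.0601]
eef_rot: [-1.019, -1.467, 1.467]
force: [-0.5, 0.5, -4.5]
gripper_width: 0.0455
```

```bash
python3 -m inch '[[3,0,0,-0.15,0,0,0],[3,0,0,-0.15,0,0,0],[3,0,0,-0.15,0,0,0]]';python3 -m inch '[[3,0,0,0.1,0,0,0],[7,0,0,0.1,0,0,0],[7,0,0,0.1,0,0,0],[7,0,0,0.1,0,0,0],[7,0,0,0.1,0,0,0]]'; python3 -m inch '[[7,0,0,3,0,0,0],[7,0,0,7,0,0,0],[7,0,0,11,0,0,0],[7,0,0,15,0,0,0],[7,0,-2,18,0,0,0]]'; python3 -m inch '[[5,-3,-3,0,0,0,-6],[5,-6,-6,0,0,0,-12],[5,-9,-9,0,0,0,-18],[5,-11,-12,0,0,0,-18],[5,-13,-15,0,0,0,-18]]';python3 -m inch '[[5,-1,-3,-2,0,0,0],[5,-2,-6,-4,0,0,0],[5,-2,-6,-5,0,0,0],[5,-2,-6,-5,0,0,0]]';python3 -c "
from meas import *"; python3 look.py k
```

```text
clock: 43.37
position: [0.5876, 0.1711, 0.0597]
eef_rot: [-1.019, -1.467, 1.466]
force: [-4.3, 0.1, 5.1]
gripper_width: 0.0454
clock: 43.78
position: [0.5878, 0.1711, 0.0598]
eef_rot: [-1.019, -1.467, 1.467]
force: [0.1, -0.2, 1.0]
gripper_width: 0.07
clock: 44.2
position: [0.5881, 0.1556, 0.2429]
eef_rot: [-1.016, -1.475, 1.467]
force: [-0.1, 0.7, 0.1]
gripper_width: 0.0699
clock: 44.62
position: [0.4557, -0.0003, 0.2395]
eef_rot: [-1.188, -1.24, 1.24]
force: [0.3, -1.3, 0.3]
gripper_width: 0.0504
clock: 44.95
position: [0.4355, -0.0602, 0.1882]
eef_rot: [-1.188, -1.235, 1.239]
force: [-0.2, -0.2, -0.2]
gripper_width: 0.0502
tcp [ 0.4355 -0.0602  0.1882] jawnormal yaw 2.21
```

View pics/kt.png

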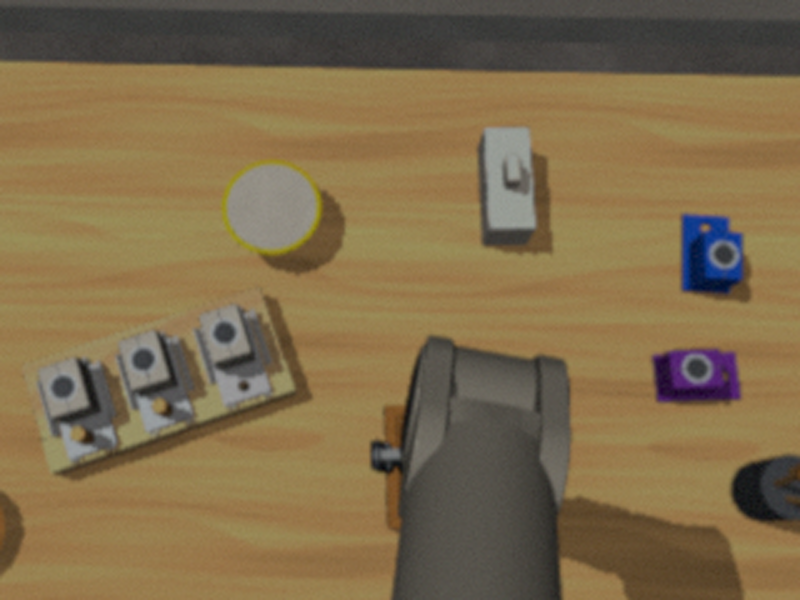

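View pics/ks.png

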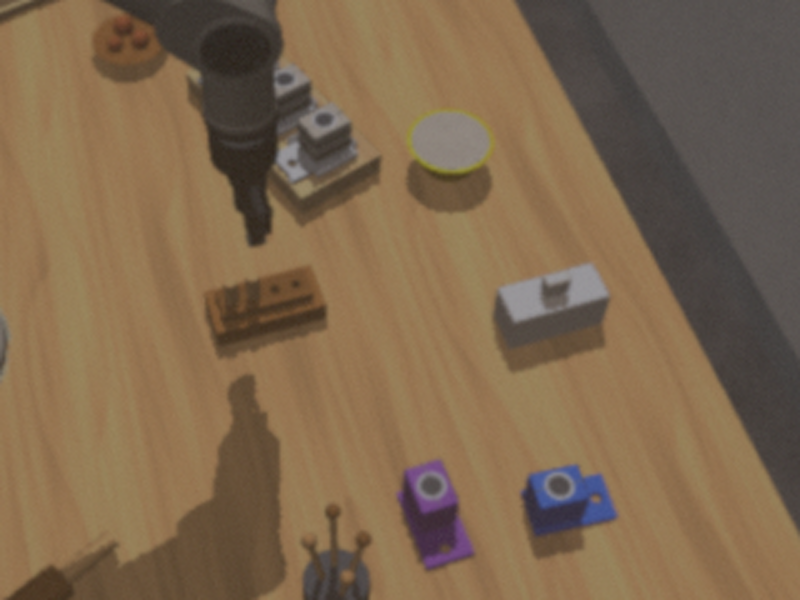

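All three moulds are standing in bays, with bay 0's hole open at top (243,386). Next is the third pin.

```bash
python3 - <<'E'
from meas import *
A=blob(T,toT(243,386),3.0);h=plane(T,A,.042)[0];F=blob(T,toT(225,332),5.5);f=plane(T,F,.096)[0];print(A,h,f,np.linalg.norm((f-h)[:2]),np.degrees(np.arctan2(*(f-h)[[1,0]])))
E
python3 -m inch '[[5,-0.1,0.7,-3,0,0,0],[5,-0.1,0.7,-6,0,0,0],[5,-0.1,0.7,-9,0,0,0],[5,-0.1,0.7,-10,0,0,0],[5,-0.1,0.7,-10,0,0,0]]';python3 -m inch '[[5,0,0,0,0,0,0],[5,0,0,0,0,0,0]]'
```

```text
tcp [ 0.438  -0.0584  0.1899] jawnormal yaw 2.45
(np.float64(277.12056028014007), np.float64(213.80690345172587)) [0.53651875 0.15343022 0.042     ] [0.5873465  0.17146028 0.096     ] 0.05393090605220329 19.531057093316058
clock: 45.47
position: [0.4359, -0.051, 0.0884]
eef_rot: [-1.186, -1.239, 1.244]
force: [-0.2, 0.6, -0.2]
gripper_width: 0.0499
clock: 45.63
position: [0.438, -0.0517, 0.0911]
eef_rot: [-1.19, -1.243, 1.239]
force: [0.1, -0.2, 0.5]
gripper_width: 0.0503
```

```bash
python3 -m inch '[[5,-0.35,-0.1,-1.5,0,0,0],[5,-0.35,-0.1,-3,0,0,0],[5,-0.35,-0.1,-3.4,0,0,0],[5,-0.35,-0.1,-3.4,0,0,0]]'
python3 -m inch '[[5,0,0,0,0,0,0]]'
python3 -m inch '[[1,0,0,0,0,0,0],[1,0,0,0,0,0,0],[1,0,0,0,0,0,0],[1,0,0,0,0,0,0],[1,0,0,0,0,0,0]]'
python3 -m inch '[[1,0,0,0,0,0,0],[1,0,0,0,0,0,0]]'
python3 -m inch '[[1,0,0,2,0,0,0],[1,0,0,5,0,0,0],[1,0,0,8,0,0,0],[1,0,0,12,0,0,0],[1,0,0,14,0,0,0]]'
```

```text
clock: 45.97
position: [0.4334, -0.0528, 0.0562]
eef_rot: [-1.189, -1.241, 1.24]
force: [-0.0, -0.3, 1.1]
gripper_width: 0.0497
clock: 46.05
position: [0.4339, -0.0529, 0.0567]
eef_rot: [-1.19, -1.242, 1.239]
force: [0.4, -0.4, -0.1]
gripper_width: 0.0499
clock: 46.47
position: [0.4336, -0.0529, 0.0564]
eef_rot: [-1.189, -1.242, 1.239]
force: [-1.1, 0.5, 7.3]
gripper_width: 0.016
clock: 46.63
position: [0.4337, -0.0528, 0.0564]
eef_rot: [-1.189, -1.242, 1.239]
force: [-0.6, -0.1, 8.3]
gripper_width: 0.0163
clock: 47.05
position: [0.4341, -0.0537, 0.199]
eef_rot: [-1.192, -1.242, 1.238]
force: [0.8, 0.4, 0.3]
gripper_width: 0.0162
```

```bash
python3 -m inch '[[1,2,3.5,0,0,0,6],[1,4,7,0,0,0,12],[1,6,11,0,0,0,18.1],[1,8,15,0,0,0,18.1],[1,9,18,0,0,0,18.1]]'
python3 -m inch '[[1,1.2,2.6,0,0,0,0],[1,1.2,2.6,-2,0,0,0],[1,1.2,2.6,-4,0,0,0],[1,1.2,2.6,-6,0,0,0],[1,1.2,2.6,-6,0,0,0]]';python3 -m inch '[[1,0,0,0,0,0,0],[1,0,0,0,0,0,0]]';python3 -c "
from meas import *"
```

```text
clock: 47.47
position: [0.5242, 0.1294, 0.1961]
eef_rot: [-1.018, -1.47, 1.468]
force: [0.8, -0.9, 0.1]
gripper_width: 0.0163
clock: 47.88
position: [0.5324, 0.1527, 0.1325]
eef_rot: [-1.014, -1.463, 1.473]
force: [-1.0, -0.4, -1.7]
gripper_width: 0.0159
clock: 48.05
position: [0.5356, 0.153, 0.1367]
eef_rot: [-1.019, -1.469, 1.467]
force: [-0.2, -0.3, -0.9]
gripper_width: 0.016
tcp [0.5356 0.153  0.1367] jawnormal yaw 20.51
```

```bash
python3 -m inch '[[1,0.1,-0.05,-2,0,0,0],[1,0.1,-0.05,-3.5,0,0,0],[1,0.1,-0.05,-3.7,0,0,0],[1,0.1,-0.05,-3.7,0,0,0],[1,0.1,-0.05,-3.7,0,0,0]]';python3 -m inch '[[1,0,0,-0.4,0,0,0],[1,0,0,-0.8,0,0,0],[1,0,0,-0.8,0,0,0]]';python3 -m inch '[[1,0,0,-0.4,0,0,0],[1,0,0,-0.8,0,0,0],[1,0,0,-0.8,0,0,0]]'
```

```text
clock: 48.47
position: [0.5368, 0.1527, 0.1]
eef_rot: [-1.019, -1.47, 1.467]
force: [-0.3, 0.2, -0.1]
gripper_width: 0.0159
clock: 48.72
position: [0.5358, 0.1527, 0.0905]
eef_rot: [-1.017, -1.468, 1.468]
force: [-0.8, 0.2, -0.3]
gripper_width: 0.0161
clock: 48.97
position: [0.5355, 0.1525, 0.0818]
eef_rot: [-1.017, -1.467, 1.469]
force: [0.7, 0.1, -0.5]
gripper_width: 0.0163
```

```bash
python3 -m inch '[[1,0.05,0,-0.8,0,0,0],[1,0.05,0,-1.6,0,0,0],[1,0.05,0,-2.3,0,0,0],[1,0.05,0,-2.3,0,0,0]]';python3 -m inch '[[1,0,0,-0.3,0,0,0],[1,0,0,-0.5,0,0,0],[1,0,0,-0.5,0,0,0]]';python3 -m inch '[[1,0,0,-0.2,0,0,0],[1,0,0,-0.3,0,0,0],[1,0,0,-0.3,0,0,0]]'
```

```text
clock: 49.3
position: [0.5353, 0.1523, 0.0578]
eef_rot: [-1.016, -1.466, 1.47]
force: [-0.1, -0.7, -0.7]
gripper_width: 0.0158
clock: 49.55
position: [0.5366, 0.1525, 0.0547]
eef_rot: [-1.018, -1.468, 1.468]
force: [0.6, -0.0, -0.8]
gripper_width: 0.0164
clock: 49.8
position: [0.5371, 0.1526, 0.0543]
eef_rot: [-1.017, -1.469, 1.466]
force: [-9.1, -1.5, 28.7]
gripper_width: 0.0162
```

```bash
python3 -m inch '[[1,0,0,0.3,0,0,0],[4,0,0,0.3,0,0,0],[4,0,0,0.3,0,0,0],[4,0,0,0.3,0,0,0],[4,0,0,0.3,0,0,0]]';python3 -m inch '[[4,0,0,4,0,0,0],[4,0,0,8,0,0,0],[4,0,0,12,0,0,0],[5,0,0,16,0,0,0],[5,0,-3,18,0,0,0]]'
python3 -m inch '[[5,2.5,-3,0,0,0,-7],[5,5,-6,0,0,0,-14],[5,8,-9,0,0,0,-18.2],[5,11,-12,0,0,0,-18.2],[5,14,-15,0,0,0,-18.2]]'
python3 look.py l; python3 -c "
from meas import *"
```

```text
clock: 50.22
position: [0.5363, 0.1526, 0.0543]
eef_rot: [-1.018, -1.468, 1.469]
force: [0.3, 0.8, -0.1]
gripper_width: 0.0401
clock: 50.63
position: [0.5383, 0.1288, 0.2387]
eef_rot: [-1.015, -1.48, 1.469]
force: [0.6, 0.9, -0.5]
gripper_width: 0.0501
clock: 51.05
position: [0.6759, -0.0268, 0.2341]
eef_rot: [-1.189, -1.239, 1.24]
force: [-0.2, 0.3, 0.6]
gripper_width: 0.0501
tcp [ 0.6773 -0.0337  0.234 ] jawnormal yaw 1.87
```

View pics/lt.png

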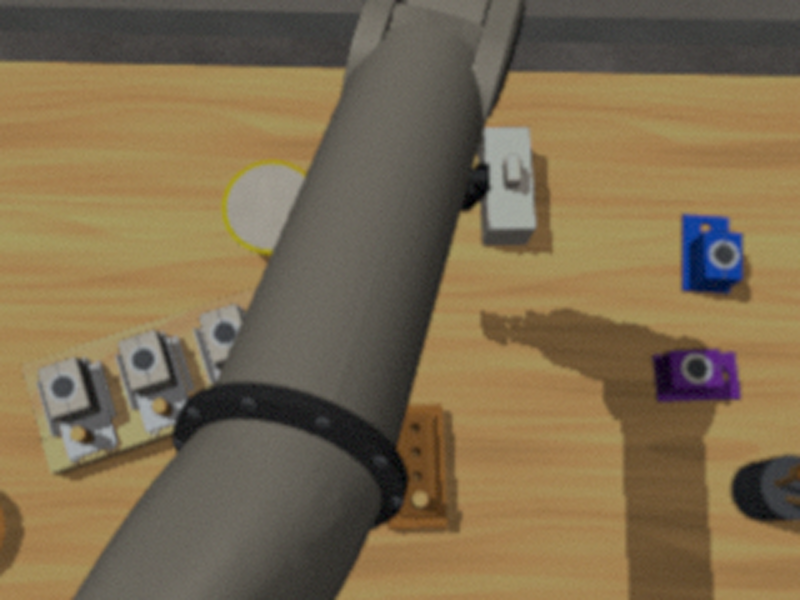

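View pics/ls.png

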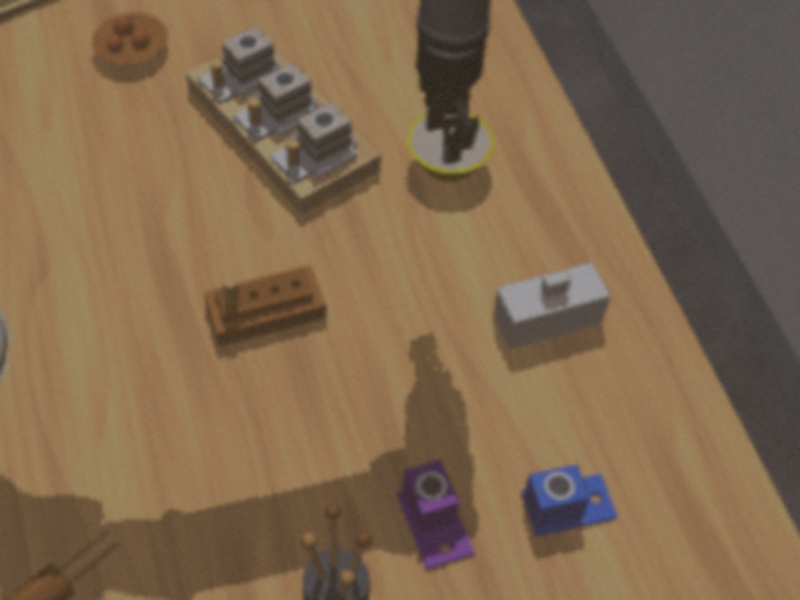

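All three pins are home: side shows handles at (217,82), (254,118) and (293,158). One spare stands in the block at (229,298). Next I'll fetch the cover.

```bash
python3 -m inch '[[6,3,-3,0,0,0,0.3],[6,6,-6,0,0,0,0.3],[6,9,-9,0,0,0,0.3],[6,12,-12,0,0,0,0.3],[6,12.3,-12.5,-2,0,0,0.3]]';python3 -m inch '[[6,0,0,-3,0,0,0],[6,0,0,-6,0,0,0],[6,0,0,-9,0,0,0],[6,0,0,-9,0,0,0],[6,0,0,-9,0,0,0]]';python3 -m inch '[[6,0,0,0,0,0,0],[6,0,0,0,0,0,0]]';python3 -c "
from meas import *"
```

```text
clock: 51.57
position: [0.8016, -0.1581, 0.2174]
eef_rot: [-1.198, -1.242, 1.242]
force: [-1.0, -1.8, 0.9]
gripper_width: 0.0603
clock: 51.98
position: [0.7965, -0.15, 0.1223]
eef_rot: [-1.183, -1.24, 1.245]
force: [0.9, -0.0, 0.2]
gripper_width: 0.0598
clock: 52.15
position: [0.7993, -0.1513, 0.1277]
eef_rot: [-1.191, -1.246, 1.242]
force: [-0.4, -0.9, 0.1]
gripper_width: 0.0602
tcp [ 0.7993 -0.1513  0.1277] jawnormal yaw 2.66
```

```bash
python3 -m inch '[[6,0.1,-0.75,-1,0,0,-0.3],[6,0.1,-0.75,-3,0,0,-0.3],[6,0.1,-0.75,-5,0,0,-0.3],[6,0.1,-0.75,-5.8,0,0,-0.3],[6,0.1,-0.75,-5.8,0,0,-0.3]]';python3 -m inch '[[6,0,0,0,0,0,0],[6,0,0,0,0,0,0]]';python3 -c "
from meas import *"
```

```text
clock: 52.57
position: [0.7976, -0.1582, 0.0644]
eef_rot: [-1.187, -1.237, 1.24]
force: [-0.7, 0.9, -0.5]
gripper_width: 0.0601
clock: 52.73
position: [0.7998, -0.1589, 0.0684]
eef_rot: [-1.192, -1.241, 1.239]
force: [0.2, -0.5, 0.6]
gripper_width: 0.0604
tcp [ 0.7998 -0.1589  0.0684] jawnormal yaw 2.34
```

```bash
python3 -m inch '[[1,0,0,0,0,0,0],[1,0,0,0,0,0,0],[1,0,0,0,0,0,0],[1,0,0,0,0,0,0],[1,0,0,0,0,0,0]]'
python3 -m inch '[[1,0,0,0,0,0,0],[1,0,0,0,0,0,0]]'
python3 -m inch '[[1,0,0,2,0,0,0],[1,0,0,6,0,0,0],[1,0,0,10,0,0,0],[1,0,0,14,0,0,0],[1,0,0,16,0,0,0]]'
python3 -m inch '[[1,-4,1,0,0,0,0],[1,-8,2.5,0,0,0,0],[1,-11.5,3.8,0,0,0,0],[1,-15,5,0,0,0,0],[1,-18,6,0,0,0,0]]'
python3 -m inch '[[1,-4,1.2,0,0,0,0],[1,-8,2.5,0,0,0,0],[1,-12,3.8,0,0,0,0],[1,-15,5,0,0,0,0],[1,-16.5,5,0,0,0,0]]'
python3 -m inch '[[1,0,0,0,0,0,0],[1,0,0,0,0,0,0],[1,0,0,0,0,0,0]]';python3 -c "
from meas import *"
```

```text
clock: 53.15
position: [0.7992, -0.1586, 0.0674]
eef_rot: [-1.191, -1.24, 1.239]
force: [-0.4, -0.6, 1.7]
gripper_width: 0.0168
clock: 53.32
position: [0.7992, -0.1587, 0.0674]
eef_rot: [-1.191, -1.24, 1.239]
force: [0.8, 0.2, 4.7]
gripper_width: 0.0169
clock: 53.73
position: [0.8, -0.1587, 0.2319]
eef_rot: [-1.194, -1.242, 1.238]
force: [0.6, 0.2, -1.4]
gripper_width: 0.017
clock: 54.15
position: [0.6155, -0.0968, 0.2253]
eef_rot: [-1.186, -1.238, 1.24]
force: [-0.0, 0.4, -2.3]
gripper_width: 0.0168
clock: 54.57
position: [0.4486, -0.046, 0.2249]
eef_rot: [-1.182, -1.238, 1.242]
force: [-1.2, 1.3, -3.2]
gripper_width: 0.0173
clock: 54.82
position: [0.4547, -0.0482, 0.2269]
eef_rot: [-1.19, -1.24, 1.239]
force: [-0.1, 0.6, -3.1]
gripper_width: 0.0167
tcp [ 0.4547 -0.0482  0.2269] jawnormal yaw 2.35
```

```bash
python3 -m inch '[[1,-0.5,-0.05,-2,0,0,0],[1,-0.5,-0.05,-4,0,0,0],[1,-0.5,-0.05,-6.5,0,0,0],[1,-0.5,-0.05,-6.5,0,0,0],[1,-0.5,-0.05,-6.5,0,0,0]]';python3 -m inch '[[1,0,0,0,0,0,0],[1,0,0,0,0,0,0],[1,0,0,0,0,0,0]]';python3 -c "
from meas import *";python3 look.py m
```

```text
clock: 55.23
position: [0.4488, -0.0496, 0.161]
eef_rot: [-1.19, -1.235, 1.241]
force: [0.8, -0.3, -3.0]
gripper_width: 0.0168
clock: 55.48
position: [0.45, -0.0489, 0.1628]
eef_rot: [-1.191, -1.241, 1.238]
force: [0.7, 0.2, -2.4]
gripper_width: 0.0168
tcp [ 0.45   -0.0489  0.1628] jawnormal yaw 2.33
```

View pics/ms.png

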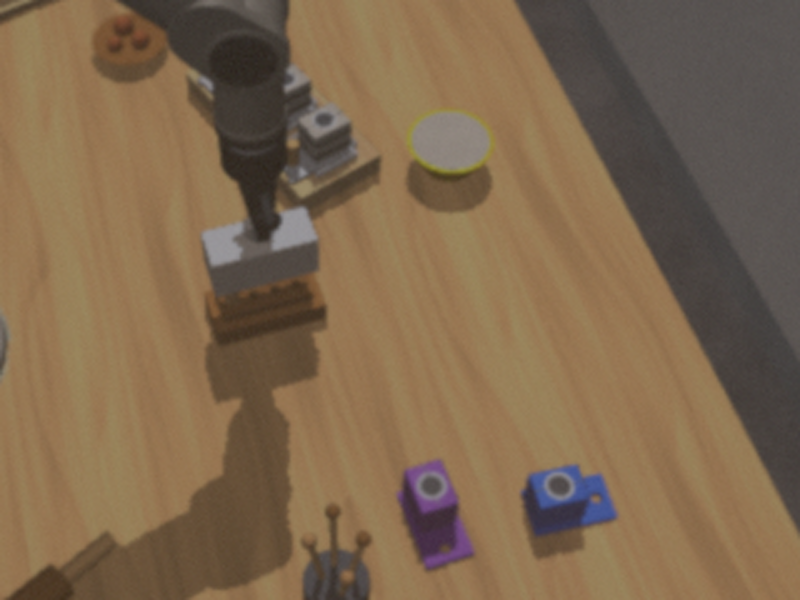

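The cover hangs square over the block at (262,250).

```bash
python3 -m inch '[[1,-0.05,0,-1,0,0,0],[1,-0.05,0,-2,0,0,0],[1,-0.05,0,-3,0,0,0],[1,-0.05,0,-4,0,0,0],[1,-0.05,0,-4.6,0,0,0]]';python3 -m inch '[[1,0,0,0,0,0,0],[1,0,0,0,0,0,0]]';python3 -m inch '[[1,0,0,-0.4,0,0,0],[1,0,0,-0.8,0,0,0],[1,0,0,-1,0,0,0],[1,0,0,-1,0,0,0]]'
```

```text
clock: 56.0
position: [0.4474, -0.0488, 0.1138]
eef_rot: [-1.188, -1.237, 1.241]
force: [-0.1, 0.0, -2.9]
gripper_width: 0.0167
clock: 56.17
position: [0.448, -0.0491, 0.1151]
eef_rot: [-1.189, -1.238, 1.24]
force: [-0.3, 0.4, -3.0]
gripper_width: 0.0169
clock: 56.5
position: [0.4482, -0.0487, 0.1053]
eef_rot: [-1.189, -1.239, 1.239]
force: [-0.2, 0.6, -2.0]
gripper_width: 0.0171
```

```bash
python3 -m inch '[[1,0.1,0,-0.3,0,0,0],[1,0.1,0,-0.6,0,0,0],[1,0.1,0,-0.6,0,0,0]]';python3 -m inch '[[1,0,0,-0.2,0,0,0],[1,0,0,-0.2,0,0,0],[1,0,0,-0.2,0,0,0]]';python3 -m inch '[[1,0,0,-0.1,0,0,0],[1,0,0,-0.1,0,0,0],[1,0,0,-0.1,0,0,0]]'
```

```text
clock: 56.75
position: [0.4492, -0.0487, 0.0992]
eef_rot: [-1.189, -1.239, 1.24]
force: [0.2, 0.6, -3.1]
gripper_width: 0.0169
clock: 57.0
position: [0.4493, -0.0488, 0.0976]
eef_rot: [-1.189, -1.239, 1.239]
force: [-0.2, -0.1, -2.0]
gripper_width: 0.0172
clock: 57.25
position: [0.4494, -0.049, 0.0971]
eef_rot: [-1.19, -1.239, 1.238]
force: [-2.6, -0.1, 4.9]
gripper_width: 0.0168
```

Seated: contact at 97.1 mm, against 97.4 expected. I'll release, retreat and check.

```bash
python3 -m inch '[[1,0,0,0,0,0,0],[5,0,0,0,0,0,0],[5,0,0,0,0,0,0],[5,0,0,0,0,0,0],[5,0,0,0,0,0,0]]';python3 -m inch '[[5,0,0,3,0,0,0],[5,0,0,7,0,0,0],[5,0,0,11,0,0,0],[5,0,0,14,0,0,0],[5,4,0,16,0,0,0]]';python3 -m inch '[[5,4,-1,0,0,0,0],[5,8,-3,0,0,0,0],[5,12,-5,0,0,0,0],[5,15,-8,0,0,0,0],[5,18,-11,0,0,0,0]]';python3 -m inch '[[5,3,-3,0,0,0,0],[5,6,-6,0,0,0,0],[5,6,-6,0,0,0,0],[5,6,-6,0,0,0,0]]';python3 look.py n
```

```text
clock: 57.67
position: [0.4496, -0.0487, 0.0967]
eef_rot: [-1.19, -1.24, 1.239]
force: [-0.0, -0.1, 1.0]
gripper_width: 0.0501
clock: 58.08
position: [0.4829, -0.05, 0.2598]
eef_rot: [-1.187, -1.244, 1.229]
force: [0.1, -1.5, 0.8]
gripper_width: 0.0501
clock: 58.5
position: [0.6635, -0.1531, 0.2542]
eef_rot: [-1.187, -1.241, 1.242]
force: [0.5, 1.2, 0.5]
gripper_width: 0.0503
clock: 58.83
position: [0.7215, -0.2166, 0.2535]
eef_rot: [-1.191, -1.234, 1.239]
force: [-0.4, 0.1, -0.3]
gripper_width: 0.0498
```

View pics/nt.png

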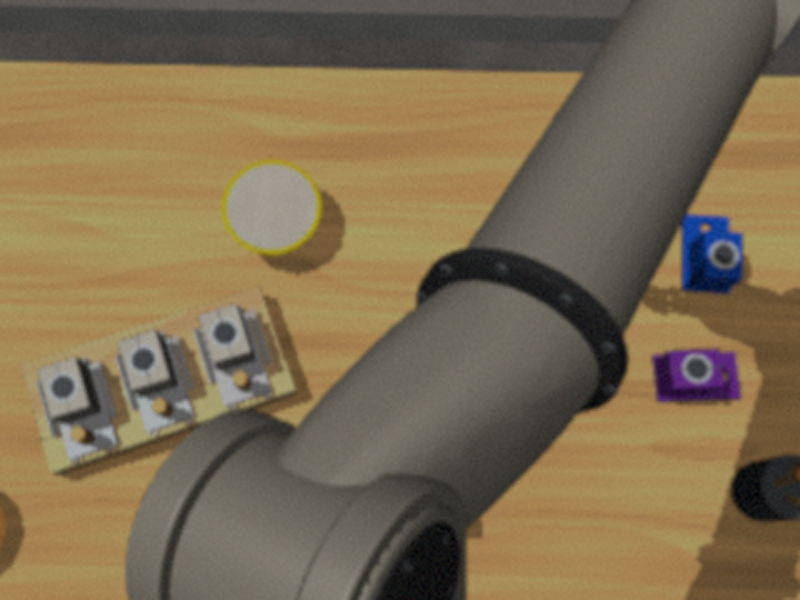

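View pics/ns.png

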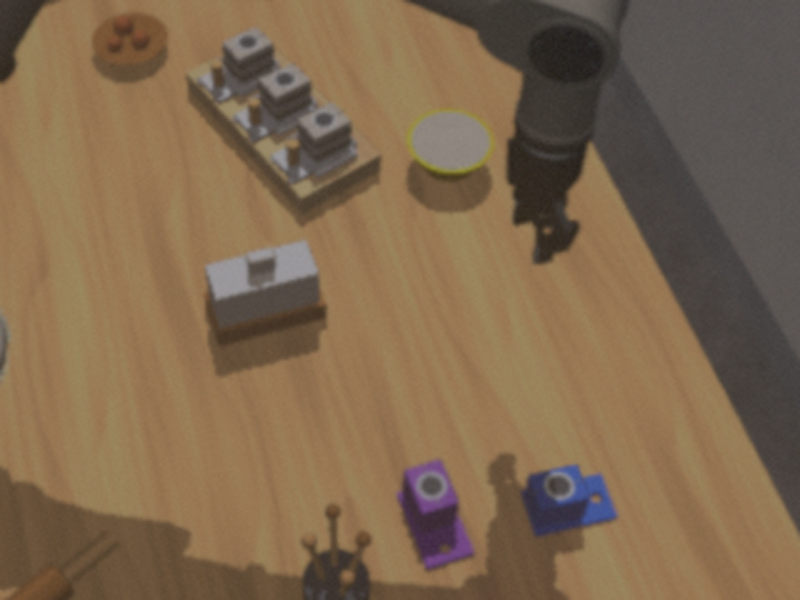

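The side view shows the cover back on the block at (263,285), three pinned moulds on the board, and the bystanders in place. A numeric check follows.

```bash
python3 - <<'E'
from meas import *
CT,CS=cloud(T),cloud(S)
for n,p in(("m0",(63,387)),("m1",(143,359)),("m2",(225,332)),("pin b2",(82,434)),("pin b1",(161,405)),("pin b0",(241,379))):
    u,v=np.round(toT(*p)).astype(int);k=1 if "pin" in n else 2;print(n,np.median(CT[v-k:v+k+1,u-k:u+k+1].reshape(-1,3),axis=0).round(4))
def box(C,c,r,z0,z1):
    m=(np.hypot(C[...,0]-c[0],C[...,1]-c[1])<r)&(C[...,2]>z0)&(C[...,2]<z1);return C[m]
for n,c in(("b2",(.4697,.332)),("b1",(.503,.242)),("b0",(.5365,.152))):
    q=box(CS,c,.016,.06,.12);print(n,"pin top side",np.percentile(q[:,2],[50,90,98]).round(4))
for nm,C in(("side",CS),):
    q=C[(C[...,2]>.084)&(C[...,2]<.1)&(C[...,0]>.36)&(C[...,0]<.54)&(abs(C[...,1]+.052)<.06)]
    print("lid",cv2.minAreaRect((q[:,:2]*1000).astype(np.float32)),q[:,2].mean(), "corner heights",[q[(np.sign(q[:,0]-.449)==a)][:,2].mean().round(4) for a in(-1,1)])
for z,p in((0,"before"),): 
    S0=np.load("side0.npy",allow_pickle=True).item();C=cloud(S0);q=C[(C[...,2]>.084)&(C[...,2]<.1)&(C[...,0]>.36)&(C[...,0]<.54)&(abs(C[...,1]+.052)<.06)]
    print("lid at start",cv2.minAreaRect((q[:,:2]*1000).astype(np.float32)),q[:,2].mean())
E
```

```text
tcp [ 0.721  -0.2132  0.2546] jawnormal yaw 2.34
m0 [0.5189 0.3473 0.0963]
m1 [0.5523 0.2608 0.0967]
m2 [0.5863 0.17   0.0967]
pin b2 [0.4681 0.3265 0.0804]
pin b1 [0.5037 0.2408 0.0812]
pin b0 [0.5348 0.1517 0.0822]
b2 pin top side [0.0761 0.0841 0.0873]
b1 pin top side [0.0777 0.085  0.0853]
b0 pin top side [0.078  0.0841 0.0873]
lid ((448.53472900390625, -52.908782958984375), (132.69017028808594, 61.34988784790039), 2.2825005054473877) 0.09167794452692292 corner heights [np.float64(0.0916), np.float64(0.0917)]
lid at start ((449.253662109375, -53.705413818359375), (132.49642944335938, 62.792015075683594), 2.153639078140259) 0.09154328064349024
```

All the readings fit: pin tops near 82 mm, blocks at 96 mm, and the cover level at 92 mm in its starting pose. Handing in.

```bash
python3 -c "
from bench import arm
print(arm.sign_off())"
```

```text
the job is handed in; nothing more can be done
None
```

I stood all three white moulds upright in bays of their own, pinned each one fully home, put the cover back on the pin block, and handed the job in at about 59 s.

My last checks before handing in:
- **Moulds:** the block tops read 96–97 mm, against 96 mm when seated. I saw each bay's hole through the foot plate before pinning it.
- **Pins:** each stopped within about 0.1 mm of its expected height under a 23–29 N push. Their tops read 80–82 mm from the top camera; 82 mm is fully home. The side camera's depth was noisier, at 84–85 mm.
- **Cover:** level at 92 mm and within 1 mm and 0.2° of where it started. I saw the spare pin standing in the block before the cover went on, but could not see it afterwards.
- **Rest of the scene:** the tool tin, bowl, dish and the blue and purple look-alikes looked unmoved in the final pictures; I did not measure them.

One disagreement: while mould 0 hung over bay 2, its plate hole measured about 9 mm apart between the two cameras, because the side view was in shadow. I placed it by the earlier measurements and by contact instead, shifting it about 1 mm when it touched the front stop.

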